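# Show a flanged stub axle to the inspection camera

## Robot

A 7-joint arm with a two-finger parallel gripper is mounted at the origin on the work surface. World frame = base frame: x ahead of the robot, y to its left, z up, the work surface at z = 0. Lengths are in m, angles in rad, forces in N, time in s.
With the tool pointing down it reaches from about 0.4 to 0.85 m from the base axis. Payload 10.4 kg.
Tool frame: the origin (TCP) lies at the very end of the fingers, on their centre line; the grasp point (between the pads) lies 19 mm behind it; z points along the fingers, y is the direction in which the jaws open and shut (so a half turn about z gives the same grasp; the last joint's range is limited). The gripper opens to 85 mm and grips with 20 to 120 N. Pads are 22 mm wide; open, the fingers measure 114 mm over their backs; the gripper's body (76 mm by 85 mm) begins 54 mm behind the grasp point. The pads swing forward as they close: fully open they stand 13 mm farther back than shut.
Start: joints at [-1.211, 0.332, -0.065, 1.46, 0.022, 1.35, -0.088], TCP at [0.233, 0.58, 0.231] pointing down, gripper open.
Joint ranges: [-2.6, 2.6], [-0.5, 2.12], [-1.47, 1.34], [0.16, 2.42], [-1.27, 4.41], [0.06, 2.06], [-2.6, 2.6]. Speed limits (rad/s): [2.22, 2.22, 2.79, 2.79, 3.14, 3.14, 3.14].

## Interface

Orientations are given as a rotation vector (axis times angle).
In Python, from rig import r, optics, order gives the robot as it stands. The module is installed in compiled form; this text tells all that it offers.
- The arm moves only by the tool jog_arm, never from a script. Its argument "increments" is one flat list of numbers, 4 for each row, row after row: the shift along the tool's x, y, z in cm, then the turn about the tool's z in rad. A call has 1 to 20 rows; each row is the pose to reach, as a shift and turn from the pose measured when the call began, along the tool's axes at that moment; what a row does not reach only later rows make up. A row lasts 1/8 s, in which the tool goes at most 62.5 mm and 10.7 degrees, less where a joint would pass 70% of its speed; a pose out of reach is approached as far as the arm can. A call with a gripper value outside its range is refused whole. "jaw" is the opening in per cent of the stroke, from 0 (shut) to 100 (fully open), set as the call begins (left out, the last holds). The fingers move at their own pace and stop on an object; "force" is the grip in N (left out, the last holds). Time passes only in rows, so rows that repeat a pose let the fingers close. It gives the time, the measured TCP pose, the force and the opening at its end, in the units of the state.
- r.get_state(): the state, without advancing time (a new reading comes with each control period).
- optics.get_image(name): name is "scene" or "top" or "wrist"; returns the picture (480x640x3 uint8, red, green, blue); there is no depth.
- optics.get_calibration(name): a dict with "fov_y" (degrees; the focal length in pixels is half the picture's height over the tangent of half this angle, whatever the lens; pixels are square), "cx", "cy" (the principal point, pixels), "rvec" (rotation vector, rad) and "tvec" (3), from world to camera coordinates, as OpenCV has them. Camera axes: x right, y down, z forward; pixel columns grow to the right and rows downward; lengths in m; the calibration is good to about 2 mm. A picture is of the moment at which its call begins: read the wrist's pose just before it. get_calibration takes no time and is no camera call; for the wrist camera it gives the pose at the moment of the call.
- order.sign_off(): hands the job in, once; it reports no verdict.
The state is a dict: "clock": time; "q": joint angles; "qd": joint speeds; "joint_efforts": joint torques, N m; "ee_pos": TCP position; "orientation": TCP orientation; "ft_force": force on the tool from outside, world axes, zero at the start; "moment": the same for the moment, N m; "grip_width": finger opening in m.
Only numpy, scipy, OpenCV 4.12 (cv2) and the standard library are available. Lean on these libraries where they do the work, as an engineer would, in place of code of your own. Each camera call takes 0.05 s, during which the arm holds its last target.

## Task

Lift the flanged stub axle out of the wooden rack and show it to the inspection camera: first side-on, lying level straight across the camera's view with its middle in focus, held still for two seconds; then with the flat outer face of its flange looking squarely into the lens, that face centred in focus. The focus is on the lens axis, 120 mm out from the front glass. Finish while still holding it there, steady in the air; do not touch the camera or its stand, and leave the other parts and tools where they are.

Things in the scene. Friction and masses are not known exactly. Their poses are not given: they have to be found in the camera images.
- stub_mid (a point): Flanged stub axle (loose, steel, about 0.56 kg): round shaft 24 mm in diameter, 130 mm long overall, with a flange 54 mm in diameter, 8 mm thick, on one end. This point: on its axis at mid-length, a good place to grip (balance point 12 mm nearer the flange). x axis along the shaft towards the flange. Lies level in one of the rack's berths, axis 60 mm above the table, flange away from the robot.
- stub_face (a point): Centre of the flat outer face of the stub axle's flange (four small dark bolt holes), 65 mm from stub_mid along its x axis.
- rack: Fixed wooden rack, 130 (x) by 260 mm (y), base board 12 mm thick; origin: centre of its underside, on the table. Berths along x at y = -80, 0, 80 mm: each shaft rests in two V-notches, 8 mm thick, at x = -47 and 47 mm, reaching up about to its axis. Between the notches the shaft is free, 48 mm of air from its axis down to the base board.
- plain_pin_mid (a point): Bystander: plain steel shaft, 24 mm in diameter, 130 mm long, no flange, in another berth of the rack. Its mid-point; x axis along the shaft.
- collar_pin_mid (a point): Bystander: steel shaft, 24 mm in diameter, 130 mm long, with a collar 36 mm in diameter and 14 mm wide round its middle, in the remaining berth of the rack. Its mid-point; x axis along the shaft.
- focus (a point): The camera's point of focus: an empty point in the air on the lens axis, 120 mm in front of the front glass. Its x axis points from here into the lens, along the lens axis, which rises 30 degrees from level (the camera looks down at 30 degrees, roughly towards the robot); its y axis is level, across the view.
- lens (a point): Centre of the front glass, 290 to 370 mm above the table. Axes as focus. Behind it: black barrel 42 mm in diameter, white light ring 58 mm in diameter, then a grey body 50 x 50 mm reaching 98 mm back, clamped tight (stiff) to a fixed column 22 mm in diameter, 456 mm tall, its axis 145 mm behind the glass (horizontally), on a steel base 130 x 150 x 16 mm.
- hammer: Bystander: hammer, about 260 mm long, wooden handle, lying on the table, less than 50 mm high.
- tin_mid (a point): Bystander: aluminium tin, 72 mm in diameter and 95 mm tall, standing on the table beyond the rack. Its centre.
Not all that is in view belongs to the job. What is shaped like the part that bears stub_mid but purple or yellow is not meant.

How it is judged:
By the outcome, as a careful person would: the job done as asked, in the order asked, and still so for the second after the job is handed in, while the arm keeps its last pose, push and grip.
It also fails if it takes over 45 s, if anything falls off the work surface, if the arm or the gripper's body presses on something with over 40 N, if the wrist force passes 120 N, or if a joint passes its speed limit or range.

## Working session

There is one attempt and no reset: what is moved stays moved. The work goes in short steps, Python scripts to look and compute and a tool call to move; the robot and the scene stay as the last step left them, time stands still between calls to the robot, and variables do not carry over. Pictures are saved under pics/ and viewed, and the job is handed in when it is done.

Besides the shell and the picture viewer there is one more tool, called after ">>>" in YAML: its name, and indented under it one key for each argument. jog_arm: Moves the arm, as the interface text tells. Its arguments: {"type":"object","properties":{"increments":{"type":"array","items":{"type":"number"}},"jaw":{"type":"number"},"force":{"type":"number"}},"required":["increments"]}

```bash
mkdir -p pics; cat > h.py <<'E'
import numpy as np, cv2
from scipy.spatial.transform import Rotation as R
from rig import r, optics, order
def cal(n):
    c=optics.get_calibration(n); f=240/np.tan(np.radians(c['fov_y'])/2)
    K=np.array([[f,0,c['cx']],[0,f,c['cy']],[0,0,1.]])
    return K,R.from_rotvec(np.array(c['rvec'],float)).as_matrix(),np.array(c['tvec'],float)
def ray(C,px):
    K,Rm,t=C; d=Rm.T@np.linalg.solve(K,[px[0],px[1],1.]); return -Rm.T@t,d/np.linalg.norm(d)
def onz(C,px,z):
    o,d=ray(C,px); return o+d*(z-o[2])/d[2]
def proj(C,P):
    K,Rm,t=C; p=(Rm@np.atleast_2d(P).T).T+t; p=(K@p.T).T; return p[:,:2]/p[:,2:]
def tri(pairs):
    A=np.zeros((3,3));b=np.zeros(3)
    for C,px in pairs:
        o,d=ray(C,px); M=np.eye(3)-np.outer(d,d); A+=M;b+=M@o
    P=np.linalg.solve(A,b); return P,[np.linalg.norm(np.cross(P-ray(C,px)[0],ray(C,px)[1])) for C,px in pairs]
def snap(n,fn):
    im=optics.get_image(n); cv2.imwrite('pics/'+fn,im[:,:,::-1]); return im
E
python3 - <<'E'
from h import *
s=r.get_state(); print(s); print(R.from_rotvec(s['orientation']).as_matrix().round(3))
for n in('scene','top','wrist'):
    C=cal(n); print(n,C[0][0,0],C[0][:2,2],'pos',(-C[1].T@C[2]).round(3),'fwd',C[1][2].round(3)); snap(n,n+'0.png')
E
```

```text
{'clock': 0.0, 'q': array([-1.21060555,  0.33288237, -0.0646934 ,  1.46094385,  0.02161317,
        1.34990529, -0.08851607]), 'qd': array([-3.01285531e-05, -6.42336952e-04,  7.67497746e-04, -5.13879518e-04,
        5.82474605e-04,  1.47018564e-03, -9.71547346e-04]), 'joint_efforts': array([ 8.17251166e-04, -6.25449228e+01,  4.96007153e-02, -3.91618896e+01,
        1.61573128e-02,  9.83608566e-03,  1.69323363e-05]), 'ee_pos': array([0.23331581, 0.57940962, 0.23050816]), 'orientation': array([-5.97582553e-01, -3.08403624e+00,  2.24597434e-03]), 'ft_force': array([ 0.406473  ,  0.77743245, -0.67112423]), 'moment': array([ 0.00604709, -0.01435904, -0.03712622]), 'grip_width': 0.08550262383028005}
[[-0.928  0.374 -0.   ]
 [ 0.374  0.928 -0.001]
 [-0.    -0.001 -1.   ]]
scene 440.9493615725603 [322.67602443 238.42122131] pos [0.968 0.13  1.098] fwd [-0.433 -0.24  -0.869]
top 532.8220050625462 [325.64759968 240.70547013] pos [ 0.402 -0.131  1.302] fwd [ 0.116 -0.014 -0.993]
wrist 362.07594957458815 [323.69442691 237.98739284] pos [0.168 0.607 0.373] fwd [ 0.259 -0.105 -0.96 ]
```

View pics/scene0.png

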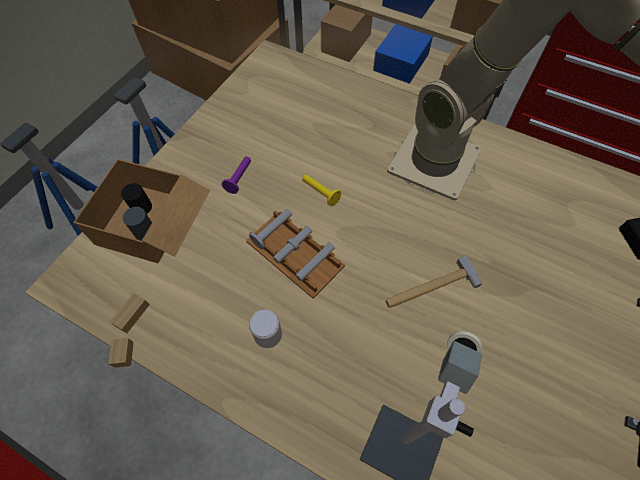

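View pics/top0.png

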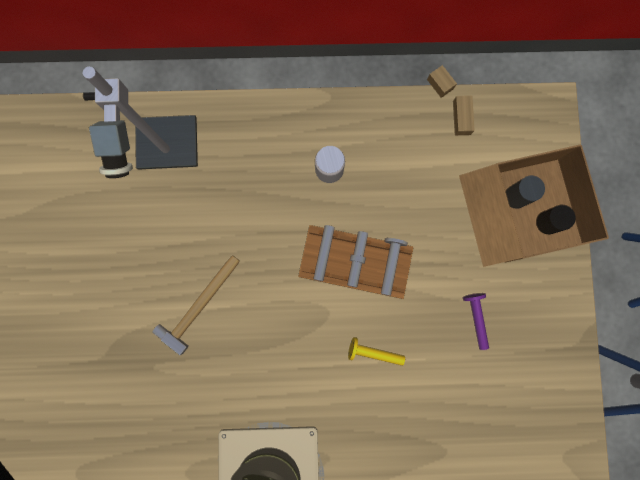

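View pics/wrist0.png

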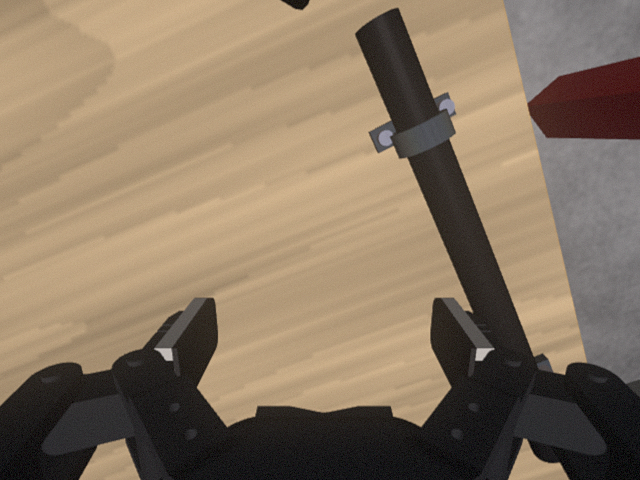

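The views show the rack with three shafts. The flanged stub is at about (391,265) in top, with its flange at the far end (396,241). The camera stand is at the upper left, with the lens ring at about (116,170).

```bash
python3 - <<'E'
import cv2
t=cv2.imread('pics/top0.png'); s=cv2.imread('pics/scene0.png')
cv2.imwrite('pics/c1.png',cv2.resize(t[215:310,290:425],(810*135//135,570),interpolation=cv2.INTER_CUBIC)[:, :800])
cv2.imwrite('pics/c2.png',cv2.resize(s[200:300,240:350],(770,700*1),interpolation=cv2.INTER_CUBIC)[:600])
cv2.imwrite('pics/c3.png',cv2.resize(t[50:200,70:220],(600,600),interpolation=cv2.INTER_CUBIC))
cv2.imwrite('pics/c4.png',cv2.resize(s[320:470,360:510],(600,600),interpolation=cv2.INTER_CUBIC))
E
```

```text
(no output)
```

View pics/c1.png

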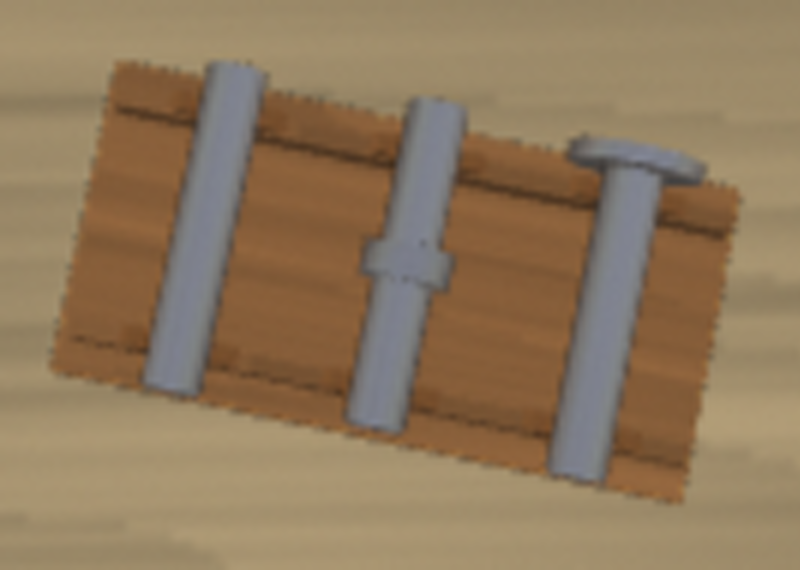

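View pics/c2.png

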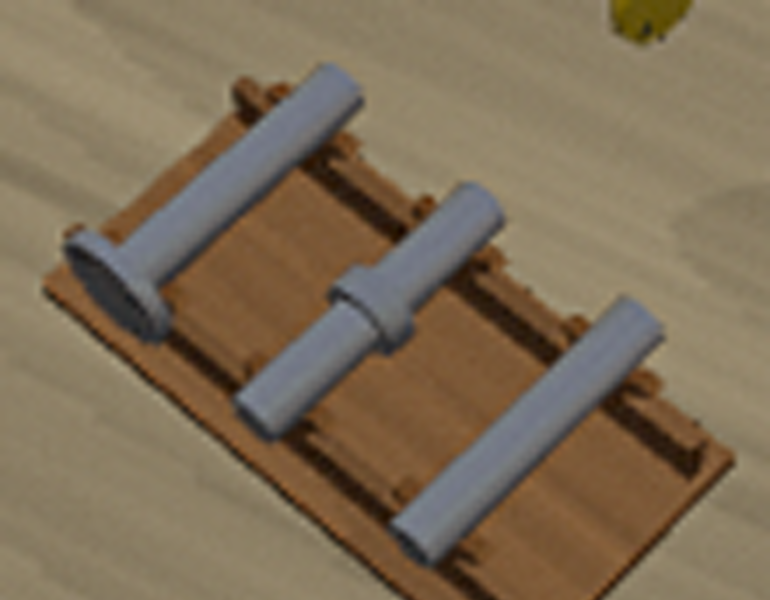

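View pics/c3.png

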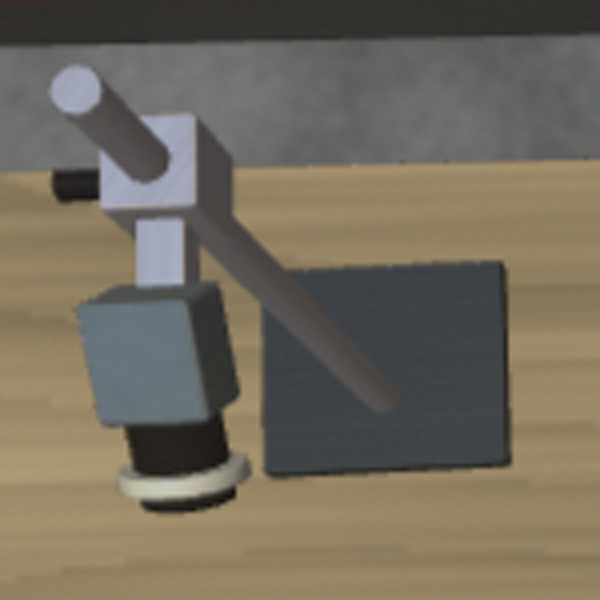

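View pics/c4.png

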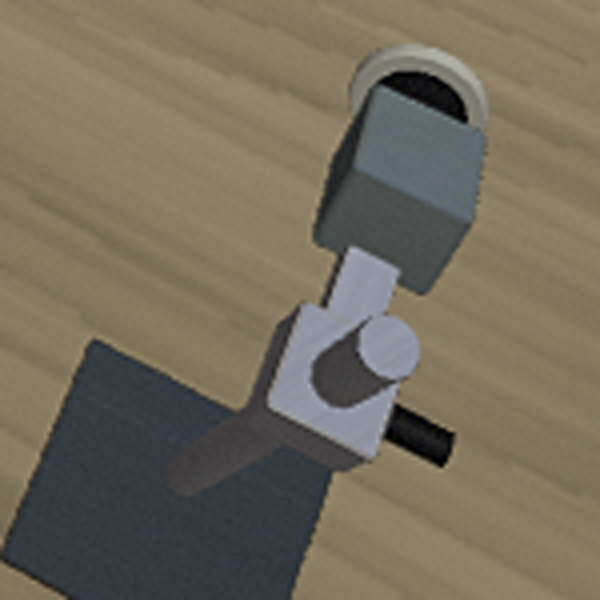

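```bash
python3 - <<'E'
from h import *
T,S=cal('top'),cal('scene')
t=cv2.imread('pics/top0.png'); s=cv2.imread('pics/scene0.png')
# column top
P,e=tri([(T,(89,72.5)),(S,(457,406.75))]); print('coltop tri',P,e, onz(T,(89,72.5),.456),onz(S,(457,406.75),.456))
# stub shaft masks
def steel(im): 
    h=cv2.cvtColor(im,cv2.COLOR_BGR2HSV); return cv2.inRange(h,(100,25,90),(130,110,255))
for nm,im,C,ro in(('top',t,T,(360,225,420,310)),('scene',s,S,(245,205,300,250))):
    m=np.zeros(im.shape[:2],np.uint8); x0,y0,x1,y1=ro; m[y0:y1,x0:x1]=steel(im)[y0:y1,x0:x1]
    n,l,st,ce=cv2.connectedComponentsWithStats(m)
    print(nm,[(st[i].tolist(),ce[i].round(1).tolist()) for i in range(1,n) if st[i][4]>30])
    cv2.imwrite(f'pics/m_{nm}.png',cv2.resize(m[y0-5:y1+5,x0-5:x1+5],None,fx=6,fy=6,interpolation=0))
# ring pixels
for nm,im,ro in(('top',t,(90,150,140,185)),('scene',s,(440,325,490,360))):
    x0,y0,x1,y1=ro; print(nm); c=im[y0:y1,x0:x1].astype(int)
    print('\n'.join(''.join('#' if p.min()>125 and p[2]-p[0]<45 else '.' for p in row) for row in c))
E
```

```text
coltop tri [0.79230005 0.24263396 0.4527184 ] [np.float64(0.0002169929725519525), np.float64(0.00021699297255200163)] [0.79083837 0.24096994 0.456     ] [0.79310595 0.2422651  0.456     ]
top [([360, 233, 5, 22, 44], [361.5, 242.1]), ([385, 243, 13, 51, 128], [391.2, 267.2])]
scene [([252, 209, 39, 31, 166], [271.5, 224.5]), ([282, 234, 18, 16, 78], [291.5, 242.2])]
top
..................................................
..................................................
..................................................
..................................................
..................................................
..................................................
..................................................
..................................................
..................................................
..................................................
..................................................
..................................................
..................................................
..................................................
.............
[... 2148 characters left out ...]
............................#........
..................................................
.........................................#........
.........................................#........
..................................................
..................................................
..................................................
..................................................
..................................................
..................................................
..................................................
..................................................
..................................................
..................................................
```

```bash
python3 - <<'E'
import cv2
t=cv2.imread('pics/top0.png'); s=cv2.imread('pics/scene0.png')
def g(im,x0,y0,x1,y1,f,k):
    o=cv2.resize(im[y0:y1,x0:x1],None,fx=k,fy=k,interpolation=cv2.INTER_CUBIC)
    o=cv2.convertScaleAbs(o,alpha=1.5,beta=15)
    for x in range(x0,x1,10): cv2.line(o,((x-x0)*k,0),((x-x0)*k,8),(0,0,255),1); cv2.putText(o,str(x),((x-x0)*k,20),0,.35,(0,0,255))
    for y in range(y0,y1,10): cv2.line(o,(0,(y-y0)*k),(8,(y-y0)*k),(0,0,255),1); cv2.putText(o,str(y),(10,(y-y0)*k+4),0,.35,(0,0,255))
    cv2.imwrite(f,o)
g(t,80,110,150,185,'pics/d1.png',8); g(s,430,320,490,400,'pics/d2.png',7)
E
```

```text
(no output)
```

View pics/d1.png

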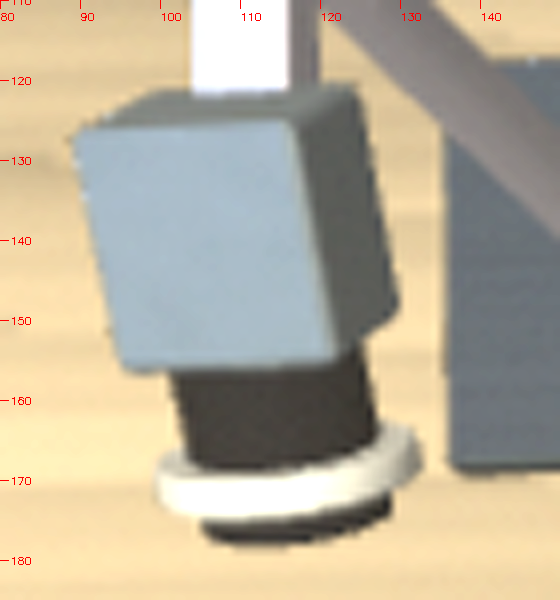

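View pics/d2.png

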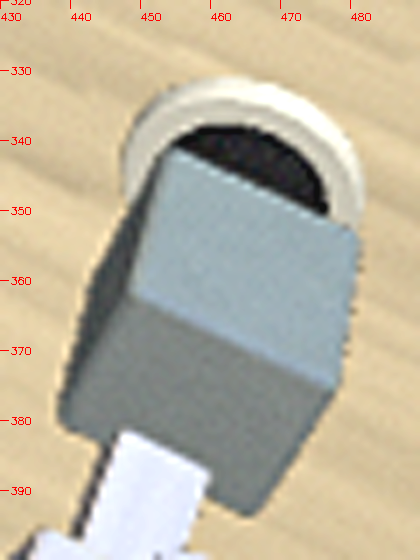

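View pics/m_top.png

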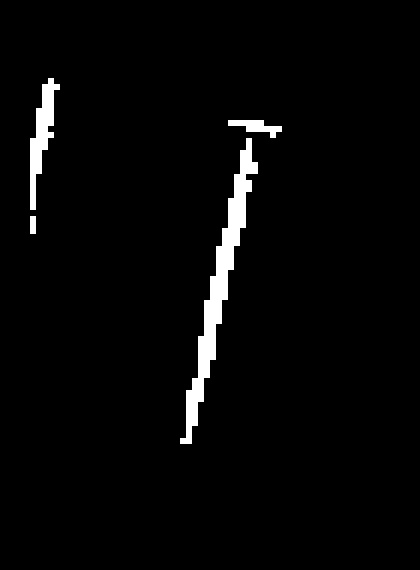

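```bash
python3 - <<'E'
from h import *
T,S=cal('top'),cal('scene')
Q={}
for k,a,b in(('A',(89.5,125.5),(477,376)),('B',(116.5,124.5),(449,362)),('C',(122,155),(454,340.5)),('D',(96,156.5),(480,354))):
    Q[k],e=tri([(T,a),(S,b)]); print(k,Q[k].round(4),np.round(e,4))
ax=(Q['C']+Q['D']-Q['A']-Q['B'])/2; print('axis',np.linalg.norm(ax),ax/np.linalg.norm(ax),'pitch',np.degrees(np.arcsin(ax[2]/np.linalg.norm(ax))),'yaw',np.degrees(np.arctan2(ax[1],ax[0])))
ay=(Q['A']-Q['B']+Q['D']-Q['C'])/2; print('y',np.linalg.norm(ay),ay/np.linalg.norm(ay),'yaw',np.degrees(np.arctan2(-ay[0],ay[1])))
fc=(Q['C']+Q['D'])/2;rc=(Q['A']+Q['B'])/2
print('front mid',fc,'rear mid',rc)
col=np.array([.792,.2416])
for p in(fc,rc): d=p[:2]-col; print('dir from col',np.degrees(np.arctan2(d[1],d[0])),np.linalg.norm(d))
# ring centre
P,e=tri([(T,(115.7,169)),(S,(464.2,346))]); print('ring',P,e); d=P[:2]-col; print(np.degrees(np.arctan2(d[1],d[0])),np.linalg.norm(d))
# stub: shaft edges in top, sample
t=cv2.imread('pics/top0.png')
g=cv2.cvtColor(t,cv2.COLOR_BGR2HSV)
for y in range(238,298,3): print(y,''.join('%4d'%(int(t[y,x,0])-int(t[y,x,2])) for x in range(378,408)))
E
```

```text
A [0.7203 0.2633 0.399 ] [0.0005 0.0005]
B [0.7209 0.2171 0.3988] [0.0011 0.0011]
C [0.6738 0.2156 0.3729] [0.0004 0.0004]
D [0.6732 0.2622 0.3699] [0.0003 0.0003]
axis 0.054565067141103485 [-0.86297233 -0.02304465 -0.50472537] pitch -30.313123410465078 yaw -178.47034810646758
y 0.04639477968655341 [-0.01331879  0.99946034 -0.03002737] yaw 0.7634774819807804
front mid [0.67352097 0.23892553 0.37136987] rear mid [0.72060911 0.24018296 0.39891024]
dir from col -178.70685890277554 0.11850921307342283
dir from col -178.86288179095595 0.07140494974935158
ring [0.65882316 0.23998874 0.33500683] [np.float64(0.00042797260446672097), np.float64(0.0004279726044666247)]
-179.30683357887645 0.13318658316875082
238  -51 -52 -52 -52 -52 -53 -44 -26 -17 -13 -15 -14  -9  -9  -7 -13 -14 -25 -38 -41 -49 -51 -52 -52 -52 -51 -51 -52 -50 -50
241  -81 -81 -81 -81 -83 -79 -48 -14  -8  -7  -6  -5  -5  -1   1   7  10  11  15  16  16  15  16  15  11   2  -8 -22 -40 -50
244  -69 -70 -69 -69 -72 -73 -74 -77 -77 -74 -72 -67 -31  -8  -2   4   8  13  15  13  10   1  -6  -7  -7  -6  -7  -8  -9 -35
247  -45 -46 -52 
[... 1407 characters left out ...]
 15  11   7  -2 -20 -68 -76 -76 -77 -76 -74 -75 -74 -74 -73 -74 -73 -80 -55
283  -78 -75 -75 -75 -61 -15  -3   8  13  14  16  13   8   0  -7 -61 -75 -76 -75 -76 -76 -76 -76 -75 -75 -75 -75 -76 -65 -59
286  -71 -67 -72 -74 -21  -6   4  11  14  15  15   9   4  -4 -31 -69 -77 -74 -76 -76 -77 -77 -78 -79 -78 -78 -77 -77 -60 -58
289  -80 -80 -80 -39 -11  -1   9  13  15  15  11   6  -1  -7 -57 -68 -73 -73 -74 -68 -67 -67 -68 -68 -67 -69 -70 -63 -53 -52
292  -82 -83 -71 -17  -3   5  12  13  14  13   8   2  -5 -48 -79 -82 -81 -79 -77 -75 -75 -68 -69 -63 -61 -60 -73 -55 -52 -52
295  -55 -54 -54 -53 -52 -53 -51 -42 -34 -30 -37 -40 -38 -76 -83 -84 -84 -84 -84 -85 -86 -86 -86 -86 -85 -85 -51 -53 -52 -53
```

```bash
python3 - <<'E'
from h import *
T,S=cal('top'),cal('scene')
def c(y): return (385.75+(247-y+45)*(394.6-385.75)/45,y)
a,b=onz(T,c(294.3),.06),onz(T,c(247),.06)
u=(b-a)/np.linalg.norm(b-a); print('tail',a,'dir',u,'yaw',np.degrees(np.arctan2(u[1],u[0])))
mid=a+.065*u; face=a+.13*u; print('mid',mid,'face',face)
for n,C in(('top',T),('scene',S)): print(n,proj(C,[a,mid,face,a+[0,0,0.012]]).round(1).tolist())
# rack outline corners, base top z=.012 
for p in((290+113/6,215+60/6),(290+740/6,215+188/6),(290+683/6,215+502/6),(290+50/6,215+370/6)): print(onz(T,p,.012).round(4))
s=r.get_state(); M=R.from_rotvec(s['orientation']).as_matrix()
print('tool yaw', np.degrees(np.arctan2(M[1,0],M[0,0])))
E
```

```text
tail [ 0.41887286 -0.2828277   0.06      ] dir [ 0.97260707 -0.23245534  0.        ] yaw -13.441671291264827
mid [ 0.48209232 -0.2979373   0.06      ] face [ 0.54531178 -0.31304689  0.06      ]
top [[385.3, 294.3], [390.7, 266.9], [396.0, 239.9], [385.9, 294.2]]
scene [[288.9, 211.1], [272.4, 225.8], [255.3, 241.1], [288.6, 208.7]]
[ 0.593  -0.1083  0.012 ]
[ 0.534  -0.3618  0.012 ]
[ 0.4079 -0.333   0.012 ]
[ 0.4675 -0.08    0.012 ]
tool yaw 158.0671320369033
```

```bash
cat >> h.py <<'E'
def plan(legs,start=None):
    """legs: (xyz, yaw_deg of tool x or None, rows). prints increments (cm, rad) rel. to current pose"""
    s=r.get_state(); M=R.from_rotvec(s['orientation']).as_matrix(); p0=np.array(s['ee_pos']); 
    y0=np.degrees(np.arctan2(M[1,0],M[0,0])); p,y=p0,y0; out=[]
    for q,yy,n in legs:
        q=np.array(q,float); yy=y if yy is None else y+((yy-y+180)%360-180)
        for i in range(1,n+1):
            P=p+(q-p)*i/n; d=M.T@(P-p0)*100; out.append([*d.round(2),round(-np.radians(y+(yy-y)*i/n-y0),3)])
        p,y=q,yy
    print('t',s['clock'],'p',p0.round(4),'yaw',round(y0,2),'tilt',np.degrees(np.arccos(-M[2,2])).round(2),'F',s['ft_force'].round(1),'w',round(s['grip_width'],4)); print(', '.join('%g,%g,%g,%g'%tuple(o) for o in out))
E
python3 -c "
from h import *
plan([((.43,.15,.231),162,9),((.4675,-.2945,.16),166.7,9)])"
```

```text
t 0.15 p [0.2333 0.5795 0.2307] yaw 158.07 tilt 0.06 F [-1.  -0.6 -0.5] w 0.0856
-3.81,-3.61,0,-0.008, -7.62,-7.22,0,-0.015, -11.43,-10.83,0,-0.023, -15.24,-14.44,0,-0.031, -19.05,-18.05,0,-0.038, -22.86,-21.67,0,-0.046, -26.67,-25.28,0,-0.053, -30.48,-28.89,0.01,-0.061, -34.29,-32.5,0.01,-0.069, -36.52,-36.92,0.8,-0.078, -38.75,-41.35,1.59,-0.087, -40.98,-45.77,2.39,-0.096, -43.21,-50.2,3.18,-0.105, -45.44,-54.62,3.97,-0.114, -47.67,-59.05,4.77,-0.123, -49.9,-63.47,5.56,-0.132, -52.14,-67.9,6.35,-0.142, -54.37,-72.32,7.15,-0.151
```

>>> jog_arm:
  increments: [-3.8,-3.6,0,0,-7.6,-7.2,0,-0.02,-11.4,-10.8,0,-0.02,-15.2,-14.4,0,-0.03,-19,-18,0,-0.04,-22.8,-21.6,0,-0.05,-26.6,-25.2,0,-0.05,-30.4,-28.9,0,-0.06,-34.3,-32.5,0,-0.07,-36.5,-36.9,0.8,-0.08,-38.8,-41.3,1.6,-0.09,-41,-45.8,2.4,-0.1,-43.2,-50.2,3.2,-0.1,-45.4,-54.6,4,-0.11,-47.7,-59,4.8,-0.12,-49.9,-63.5,5.6,-0.13,-52.1,-67.9,6.4,-0.14,-54.4,-72.3,7.1,-0.15,-54.4,-72.3,7.1,-0.15,-54.4,-72.3,7.1,-0.15]
  jaw: 60
  force: 80

```text
clock: 2.65
ee_pos: [0.4678, -0.294, 0.1602]
orientation: [-0.365, -3.119, 0.001]
ft_force: [-0.1, -0.2, 0.2]
grip_width: 0.0512
```

```bash
python3 -c "
from h import *
print(r.get_state()['q'].round(3))
C=cal('wrist'); im=snap('wrist','w1.png')
plan([((.4675,-.2945,.04),166.7,4)])
u=np.array([np.cos(np.radians(-13.35)),np.sin(np.radians(-13.35)),0]);m=np.array([.4821,-.298,.06])
print(proj(C,[m,m-.065*u,m-.015*u,m+.057*u]).round(1).tolist())
"
```

```text
[-0.195  0.276  0.79   1.782 -0.211  1.171  1.997]
t 2.7 p [ 0.4681 -0.2934  0.1604] yaw 166.72 tilt 0.03 F [-0.1 -0.7  0. ] w 0.0515
0.01,-0.03,3.01,0, 0.01,-0.06,6.02,0, 0.02,-0.09,9.03,0, 0.03,-0.11,12.04,0
[[321.3, 258.6], [321.1, 165.5], [321.3, 238.3], [321.4, 330.0]]
```

View pics/w1.png

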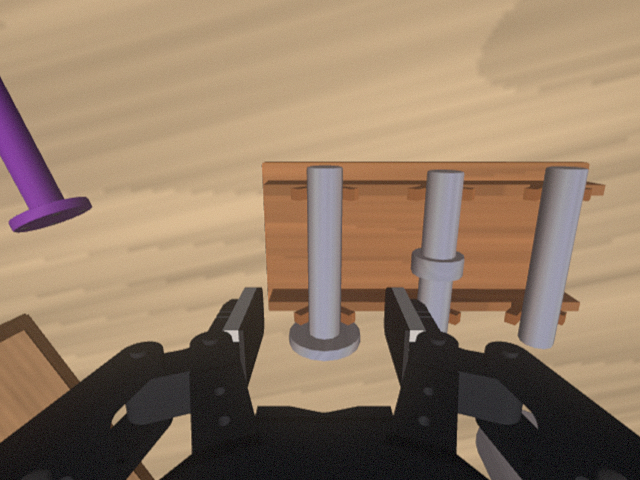

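The wrist view shows the stub's shaft at column ~324, centred between the pads (262 and 387). Its tail is at row 168 and its flange at (325,338). I'll descend straight down.

>>> jog_arm:
  increments: [0,0,3,0,0,0,6,0,0,0,9,0,0,0,11,0,0,0,12,0,0,0,12,0,0,0,12,0]

```text
clock: 3.58
ee_pos: [0.4686, -0.2937, 0.0413]
orientation: [0.363, 3.12, -0.001]
ft_force: [0.1, -0.8, 0.4]
grip_width: 0.0514
```

>>> jog_arm:
  increments: [0,0,0,0,0,0,0,0,0,0,0,0,0,0,0,0,0,0,0,0,0,0,0,0]
  jaw: 0
  force: 80

```text
clock: 4.32
ee_pos: [0.4691, -0.294, 0.0422]
orientation: [0.363, 3.118, -0.001]
ft_force: [-1.5, 1.8, 6.5]
grip_width: 0.0219
```

```bash
python3 -c "
from h import *
C=cal('wrist'); im=snap('wrist','w2.png')
plan([((.4681,-.2934,.14),None,3)])
"
```

```text
t 4.375 p [ 0.4691 -0.294   0.0422] yaw 166.71 tilt 0.13 F [-1.5  0.6  7.2] w 0.0221
0.03,0.01,-3.26,-0, 0.06,0.02,-6.52,-0, 0.09,0.03,-9.78,-0
```

View pics/w2.png

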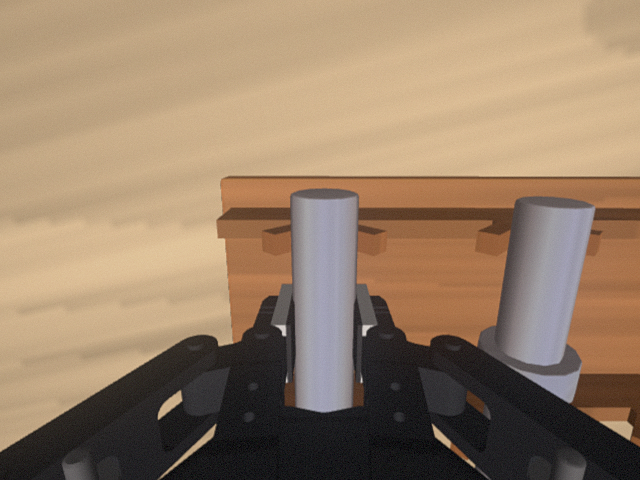

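The wrist view shows the shaft held between the closed pads, at columns 293–357. I'll lift it.

>>> jog_arm:
  increments: [0,0,-1,0,0,0,-3,0,0,0,-6,0,0,0,-9,0,0,0,-12,0,0,0,-12,0,0,0,-12,0]

```text
clock: 5.25
ee_pos: [0.4684, -0.2934, 0.1614]
orientation: [0.363, 3.119, -0.0]
ft_force: [0.3, -0.2, -5.6]
grip_width: 0.0218
```

```bash
python3 -c "
from h import *
snap('wrist','w3.png'); snap('top','t3.png'); im=snap('scene','s3.png')
cv2.imwrite('pics/s3c.png',cv2.resize(im[130:330,180:400],None,fx=3,fy=3,interpolation=2)[:,:,::-1])
plan([((.4681,-.2934,.14),None,3)])
print(r.get_state()['q'].round(2))
"
```

```text
t 5.4 p [ 0.4682 -0.2935  0.161 ] yaw 166.71 tilt 0.02 F [-0.7  0.6 -6.4] w 0.0217
0,0,0.7,-0, 0.01,0.01,1.4,-0, 0.01,0.01,2.1,-0
[-0.2   0.28  0.8   1.78 -0.21  1.17  2.  ]
```

View pics/w3.png

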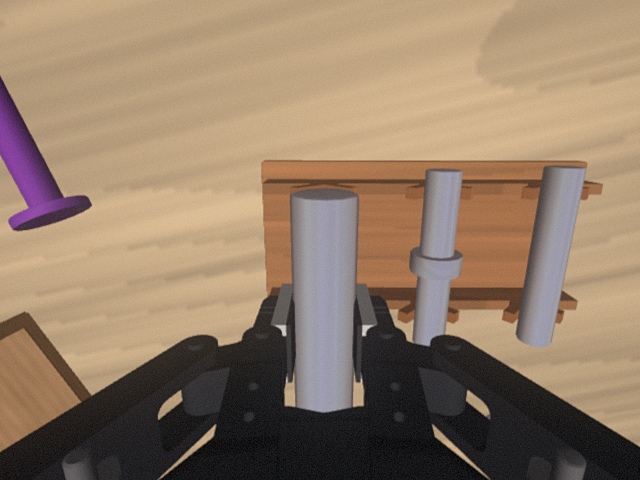

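View pics/s3c.png

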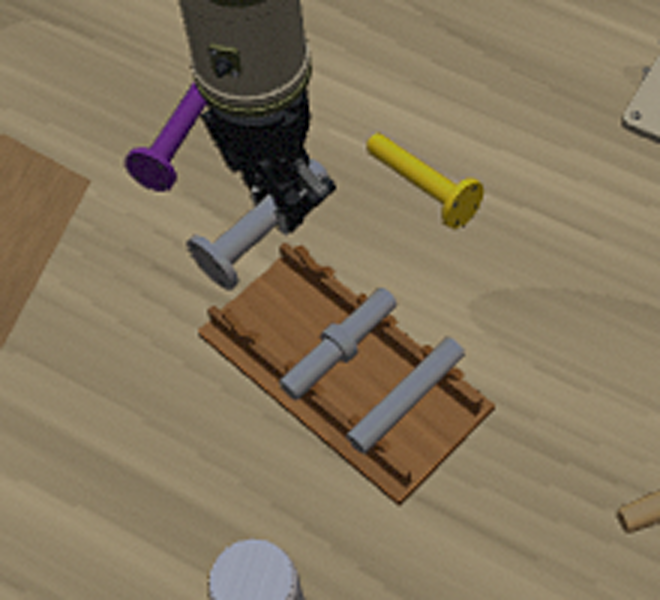

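View pics/t3.png

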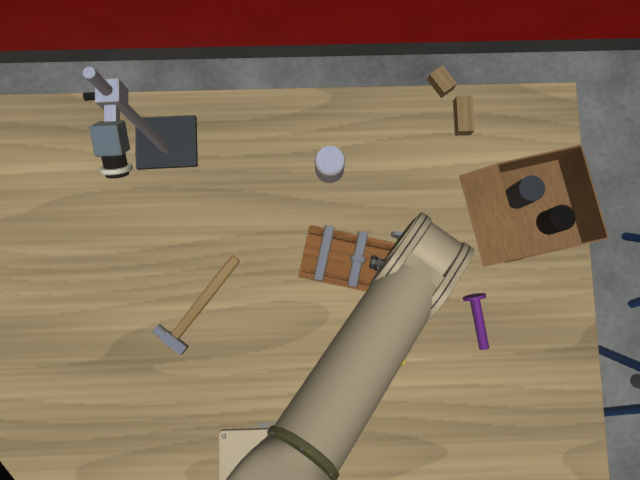

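```bash
python3 -c "
from h import *
C=cal('wrist'); s=r.get_state(); p=np.array(s['ee_pos']); M=R.from_rotvec(s['orientation']).as_matrix()
for px,h in(((325,191),.0298),((325,199.5),.0298)):
    print((M.T@(onz(C,px,p[2]+h)-p)).round(4))
a=onz(C,(293,300),p[2]+.0178);b=onz(C,(357,300),p[2]+.0178);print(np.linalg.norm(a-b), M.T@((a+b)/2-p))
"
```

```text
[ 0.0534  0.0015 -0.0298]
[ 0.0507  0.0015 -0.0298]
0.024153721445947997 [ 0.01021814  0.00158304 -0.01780148]
```

```bash
python3 -c "
from h import *
plan([((.46,-.25,.25),155,3),((.50,0.,.251),110,6),((.543,.2515,.251),91,7)])
"
```

```text
t 5.4 p [ 0.4682 -0.2935  0.161 ] yaw 166.71 tilt 0.02 F [-0.7  0.6 -6.4] w 0.0217
0.6,1.35,-2.97,0.068, 1.2,2.7,-5.93,0.136, 1.79,4.05,-8.9,0.204, 2.1,8.25,-8.92,0.335, 2.41,12.46,-8.94,0.466, 2.72,16.67,-8.96,0.597, 3.03,20.88,-8.97,0.728, 3.34,25.09,-8.99,0.859, 3.65,29.3,-9.01,0.99, 3.88,32.93,-9.01,1.037, 4.1,36.57,-9.01,1.085, 4.33,40.21,-9.01,1.132, 4.56,43.85,-9.01,1.179, 4.79,47.48,-9.01,1.227, 5.01,51.12,-9.02,1.274, 5.24,54.76,-9.02,1.321
```

>>> jog_arm:
  increments: [0.6,1.3,-3,0.07,1.2,2.7,-6,0.14,1.8,4,-8.9,0.2,2.1,8,-9,0.33,2.4,12,-9,0.46,2.7,16,-9,0.6,3,20,-9,0.73,3.3,24,-9,0.86,3.6,28,-9,0.99,3.8,32,-9,1.04,4.1,36,-9,1.08,4.3,40,-9,1.13,4.6,43.8,-9,1.18,4.8,47.5,-9,1.23,5,50.5,-9,1.27,5.1,52.8,-9,1.3,5.2,54.2,-9,1.32,5.2,54.8,-9,1.32,5.2,54.8,-9,1.32]

```text
clock: 7.78
ee_pos: [0.5436, 0.2512, 0.2505]
orientation: [2.2, 2.242, -0.001]
ft_force: [-0.6, -1.0, -5.9]
grip_width: 0.0214
```

```bash
python3 -c "
from h import *
snap('wrist','w4.png'); a=snap('top','t4.png'); im=snap('scene','s4.png')
cv2.imwrite('pics/s4c.png',cv2.resize(im[230:430,350:570],None,fx=3,fy=3,interpolation=2)[:,:,::-1])
cv2.imwrite('pics/t4c.png',cv2.resize(a[60:260,40:260],None,fx=3,fy=3,interpolation=2)[:,:,::-1])
plan([((.543,.2515,.251),91,1)])
print(r.get_state()['q'].round(2))
u=np.array([np.cos(np.radians(-89)),np.sin(np.radians(-89)),0]);p=np.array(r.get_state()['ee_pos'])+[0,0,.0178]
for n in('top','scene'): print(n,proj(cal(n),[p+.0143*u,p-.0507*u,p+.0793*u]).round(1).tolist())
"
```

```text
t 7.925 p [0.5437 0.2507 0.2509] yaw 91.01 tilt 0.03 F [ 0.4 -0.5 -6.6] w 0.0216
0.08,-0.07,-0.01,0
[-0.89  0.27  0.47  1.53 -0.12  1.37 -0.39]
top [[129.6, 235.1], [96.0, 236.5], [163.1, 233.6]]
scene [[473.2, 304.5], [505.3, 319.0], [442.3, 290.4]]
```

View pics/s4c.png

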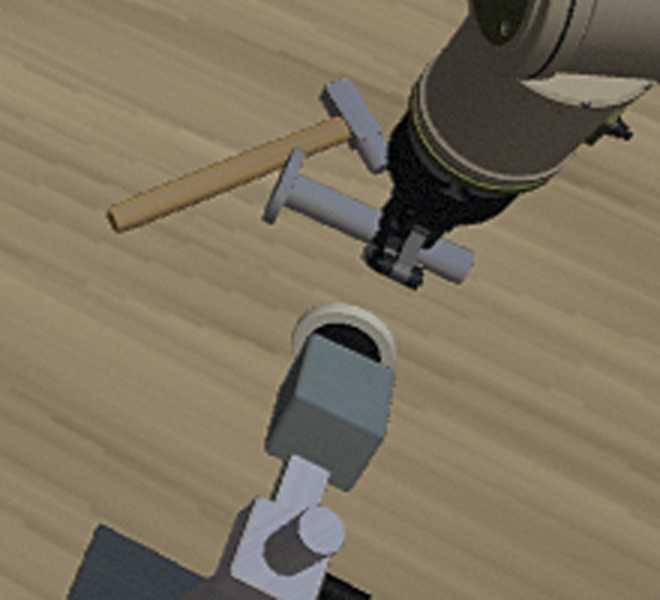

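View pics/t4c.png

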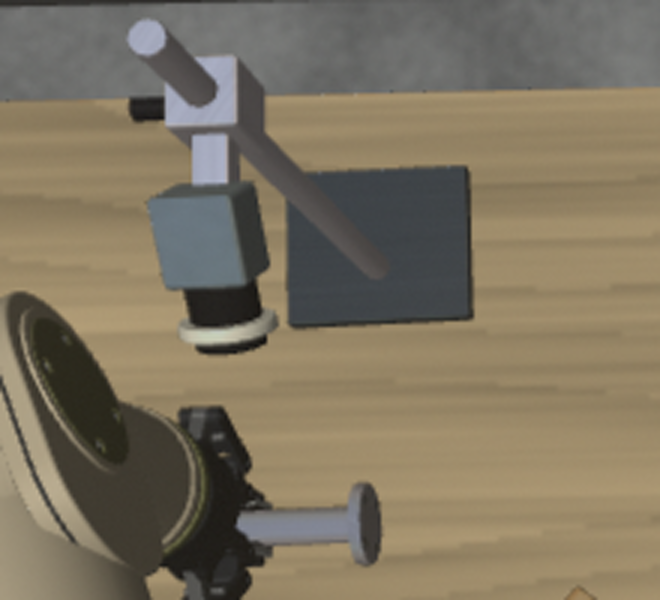

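View pics/w4.png

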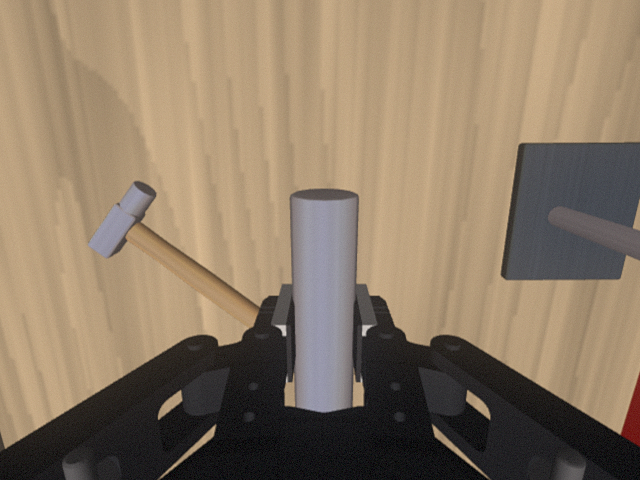

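The stub is side-on. Its face is at (442,292) in scene and (163.5,234.7) in top, within 2 px of the prediction, and the tail is at (505,318) in scene. I'll trim by about 1 mm and hold for more than two seconds.

>>> jog_arm:
  increments: [0.1,-0.1,0,0,0.1,-0.1,0,0,0.1,-0.1,0,0,0.1,-0.1,0,0,0.1,-0.1,0,0,0.1,-0.1,0,0,0.1,-0.1,0,0,0.1,-0.1,0,0,0.1,-0.1,0,0,0.1,-0.1,0,0,0.1,-0.1,0,0,0.1,-0.1,0,0,0.1,-0.1,0,0,0.1,-0.1,0,0,0.1,-0.1,0,0,0.1,-0.1,0,0,0.1,-0.1,0,0,0.1,-0.1,0,0,0.1,-0.1,0,0,0.1,-0.1,0,0]

```text
clock: 10.42
ee_pos: [0.5427, 0.2517, 0.251]
orientation: [2.201, 2.241, -0.0]
ft_force: [-0.6, 0.6, -5.3]
grip_width: 0.0217
```

>>> jog_arm:
  increments: [0,0,0,0,0,0,0,0,0,0,0,0,0,0,0,0,0,0,0,0,0,0,0,0]

```text
clock: 11.18
ee_pos: [0.5427, 0.2517, 0.251]
orientation: [2.201, 2.241, -0.0]
ft_force: [0.3, 0.2, -5.5]
grip_width: 0.0215
```

```bash
python3 -c "
from h import *
plan([((.48,0.,.251),130,7),((.4056,-.2788,.14),166.7,8)])
"
```

```text
t 11.175 p [0.5427 0.2517 0.251 ] yaw 91.02 tilt 0.03 F [ 0.3  0.2 -5.5] w 0.0215
-3.58,-0.96,0,-0.097, -7.16,-1.92,0,-0.194, -10.74,-2.88,0,-0.292, -14.32,-3.84,0,-0.389, -17.9,-4.8,0.01,-0.486, -21.47,-5.76,0.01,-0.583, -25.05,-6.72,0.01,-0.68, -28.52,-7.71,1.4,-0.76, -31.99,-8.7,2.78,-0.841, -35.46,-9.69,4.17,-0.921, -38.92,-10.68,5.56,-1.001, -42.39,-11.68,6.95,-1.081, -45.86,-12.67,8.34,-1.161, -49.32,-13.66,9.73,-1.241, -52.79,-14.65,11.12,-1.321
```

>>> jog_arm:
  increments: [-2,-0.5,0,0,-5,-1.5,0,-0.1,-9,-2.5,0,-0.2,-13,-3.5,0,-0.35,-17,-4.5,0,-0.45,-21,-5.7,0,-0.57,-25,-6.7,0,-0.68,-28.5,-7.7,1.4,-0.76,-32,-8.7,2.8,-0.84,-35.5,-9.7,4.2,-0.92,-39,-10.7,5.5,-1,-42.4,-11.7,7,-1.08,-45.8,-12.7,8.3,-1.16,-49.3,-13.7,9.7,-1.24,-51.6,-14.3,10.7,-1.29,-52.8,-14.7,11.1,-1.32,-52.8,-14.7,11.1,-1.32,-52.8,-14.7,11.1,-1.32]
  force: 60

```text
clock: 13.42
ee_pos: [0.4051, -0.2784, 0.1404]
orientation: [0.366, 3.12, 0.0]
ft_force: [0.3, 0.6, -5.2]
grip_width: 0.0218
```

```bash
python3 -c "
from h import *
snap('wrist','w5.png')
plan([((.4056,-.2788,.044),166.7,4),((.4056,-.2788,.0275),166.7,6)])
print(r.get_state()['q'].round(2))
C=cal('wrist'); d=np.array([np.cos(np.radians(-13.35)),np.sin(np.radians(-13.35)),0]); m=np.array([.4825,-.297,.06])
print(proj(C,[m-.051*d,m+.043*d]))
"
```

```text
t 13.475 p [ 0.4054 -0.2783  0.1404] yaw 166.66 tilt 0.05 F [ 0.   0.4 -5.6] w 0.0219
-0.01,-0.01,2.41,-0, -0.01,-0.02,4.82,-0, -0.02,-0.03,7.23,-0.001, -0.03,-0.05,9.64,-0.001, -0.03,-0.05,9.92,-0.001, -0.03,-0.05,10.19,-0.001, -0.03,-0.05,10.47,-0.001, -0.03,-0.05,10.74,-0.001, -0.03,-0.05,11.02,-0.001, -0.03,-0.05,11.29,-0.001
[-0.34  0.14  0.92  1.96 -0.12  1.1   1.97]
[[321.24948168 287.33896291]
 [321.44825983 404.33854701]]
```

View pics/w5.png

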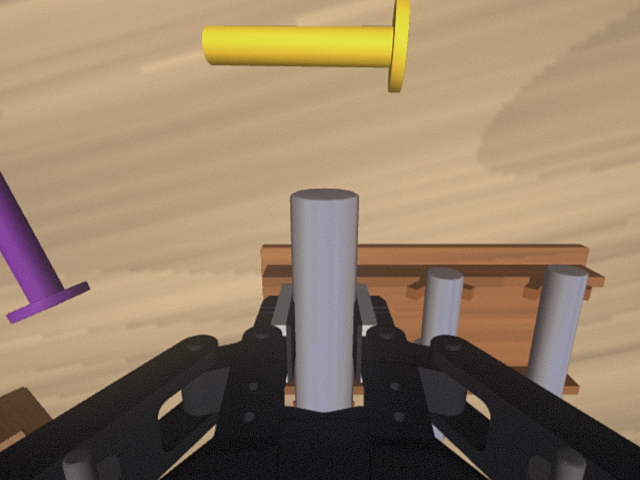

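>>> jog_arm:
  increments: [0,0,2.4,0,0,0,4.8,0,0,0,7.2,0,0,0,9,0,0,0,9.6,0,0,0,9.9,0,0,0,10.1,0,0,0,10.3,0,0,0,10.3,0]

```text
clock: 14.6
ee_pos: [0.4056, -0.279, 0.0391]
orientation: [0.366, 3.118, 0.001]
ft_force: [-10.6, 3.0, 18.2]
grip_width: 0.0216
```

```bash
python3 -c "
from h import *
snap('wrist','w6.png'); print(r.get_state()['moment'])
plan([((.4056,-.2788,.0275),166.7,6)])
"
```

```text
[0.50249839 1.59113542 0.03600349]
t 14.65 p [ 0.4056 -0.279   0.0391] yaw 166.6 tilt 0.13 F [-10.2   3.3  17.2] w 0.0218
0,0,0.19,-0, 0,0.01,0.39,-0.001, 0.01,0.01,0.58,-0.001, 0.01,0.01,0.78,-0.001, 0.01,0.02,0.97,-0.001, 0.01,0.02,1.16,-0.002
```

View pics/w6.png

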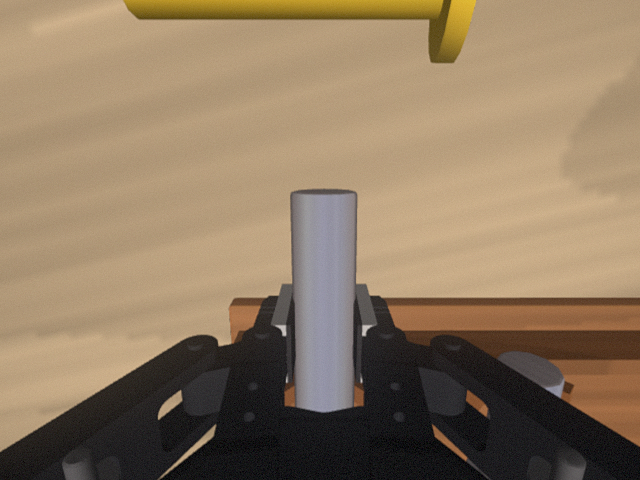

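>>> jog_arm:
  increments: [0,0,0.15,0,0,0,0.3,0,0,0,0.45,0,0,0,0.6,0,0,0,0.6,0]

```text
clock: 15.28
ee_pos: [0.4062, -0.2793, 0.0349]
orientation: [0.367, 3.116, 0.003]
ft_force: [-9.1, 5.4, 17.5]
grip_width: 0.0218
```

```bash
python3 -c "
from h import *
snap('wrist','w7.png'); print(r.get_state()['moment'])
plan([((.4056,-.2788,.0275),166.7,6)])
"
```

```text
[0.89214496 1.41728945 0.10300874]
t 15.325 p [ 0.4062 -0.2793  0.0349] yaw 166.57 tilt 0.24 F [-10.1   5.8  18.7] w 0.0217
0.01,0.01,0.12,-0, 0.03,0.01,0.25,-0.001, 0.04,0.02,0.37,-0.001, 0.05,0.02,0.49,-0.001, 0.06,0.03,0.62,-0.002, 0.08,0.04,0.74,-0.002
```

View pics/w7.png

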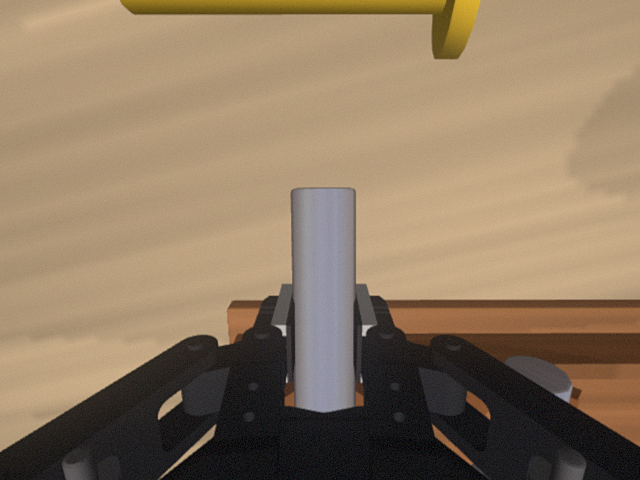

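>>> jog_arm:
  increments: [0,0,0.15,0,0,0,0.3,0,0,0,0.45,0,0,0,0.6,0,0,0,0.75,0,0,0,0.8,0]

```text
clock: 16.08
ee_pos: [0.4073, -0.2794, 0.0291]
orientation: [0.367, 3.114, 0.006]
ft_force: [-12.2, 8.6, 30.7]
grip_width: 0.022
```

```bash
python3 -c "
from h import *
snap('wrist','w8.png'); print(r.get_state()['moment'])
plan([((.4056,-.2788,.0275),166.7,6)])
"
```

```text
[1.49479525 1.57533117 0.20394445]
t 16.125 p [ 0.4073 -0.2794  0.0291] yaw 166.57 tilt 0.41 F [-12.4   8.3  28. ] w 0.0221
0.03,0,0.03,-0, 0.06,0.01,0.05,-0.001, 0.09,0.01,0.08,-0.001, 0.12,0.01,0.11,-0.001, 0.15,0.02,0.14,-0.002, 0.18,0.02,0.16,-0.002
```

View pics/w8.png

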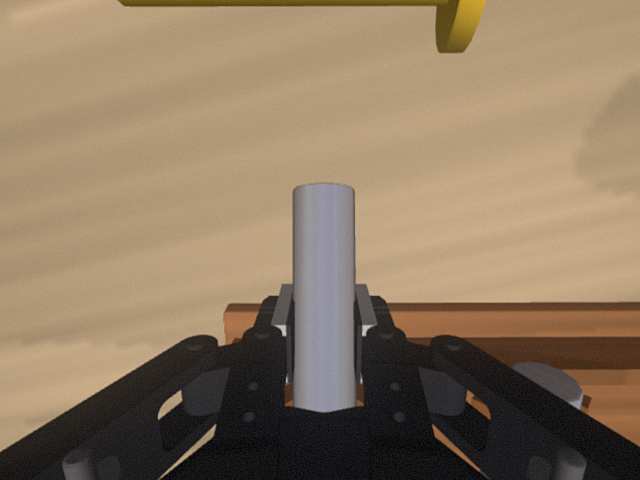

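```bash
cat >> h.py <<'E'
def tilt_tab(ths,L=.0507):
    s=r.get_state(); p=np.array(s['ee_pos']); M=R.from_rotvec(s['orientation']).as_matrix(); C=cal('wrist')
    for th in ths:
        a=np.radians(th); c,n=np.cos(a),np.sin(a); x=lambda l,k,y=0.:p+M@np.array([l*c+k*n,y,-.0178-(-l*n+k*c)])
        w=proj(C,[x(L,0,.012),x(L,0,-.012)]); print(th,'toprim',proj(C,x(L,.012))[0].round(1),'botrim',proj(C,x(L,-.012))[0].round(1),'width',abs(w[0,0]-w[1,0]).round(1))
E
python3 -c "
from h import *
tilt_tab(range(0,40,5))"
```

```text
0 toprim [320.3 199.5] botrim [320.8 188.2] width 69.3
5 toprim [320.4 194.4] botrim [320.9 189.7] width 67.0
10 toprim [320.5 190.9] botrim [320.9 192.1] width 64.8
15 toprim [320.6 188.7] botrim [321.  195.3] width 62.8
20 toprim [320.7 187.7] botrim [321.1 199.2] width 60.8
25 toprim [320.7 187.9] botrim [321.1 203.7] width 59.0
30 toprim [320.8 189.1] botrim [321.2 208.8] width 57.3
35 toprim [320.9 191.2] botrim [321.2 214.3] width 55.8
```

```bash
python3 -c "
from h import *
im=snap('scene','s8.png'); a=snap('top','t8.png')
cv2.imwrite('pics/s8c.png',cv2.resize(im[160:290,220:370],None,fx=5,fy=5,interpolation=2)[:600,:,::-1])
w=cv2.imread('pics/w8.png').astype(int)
for y in (188,192,196,200,220,250): 
    row=w[y,280:370,0]-w[y,280:370,2]; ii=np.where(row>-10)[0]; print(y,ii.min()+280,ii.max()+280)
w=cv2.imread('pics/w5.png').astype(int)
for y in (193,196,200,220,250): 
    row=w[y,280:370,0]-w[y,280:370,2]; ii=np.where(row>-10)[0]; print(y,ii.min()+280,ii.max()+280)
"
```

```text
188 299 351
192 294 353
196 295 349
200 294 353
220 294 353
250 294 353
193 296 343
196 292 357
200 295 357
220 294 357
250 292 356
```

View pics/s8c.png

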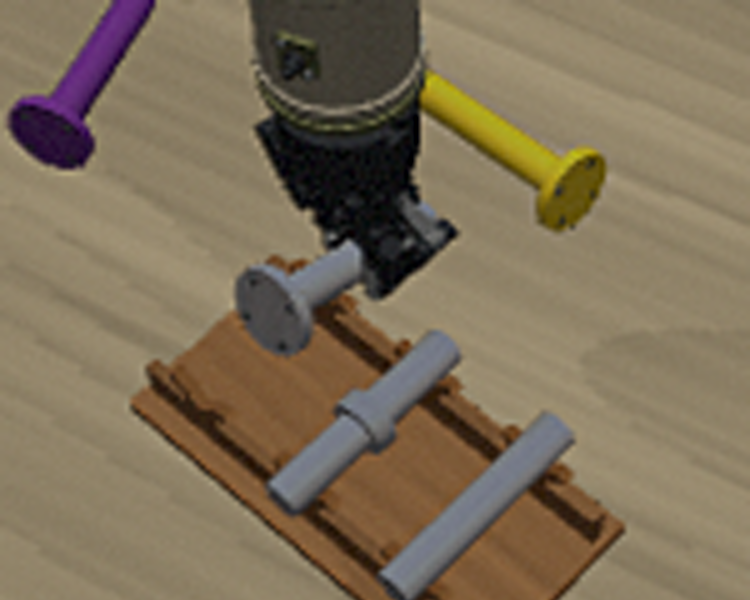

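```bash
cat >> h.py <<'E'
def face_tab(ths,C,L=.0793,off=.0178):
    s=r.get_state(); p=np.array(s['ee_pos']); M=R.from_rotvec(s['orientation']).as_matrix()
    for th in ths:
        a=np.radians(th); c,n=np.cos(a),np.sin(a); x=lambda l,k,y=0.:p+M@np.array([-l*c+k*n,y,-off-(l*n+k*c)])
        f=proj(C,[x(L,0),x(L,.027),x(L,-.027),x(L,0,.027),x(L,0,-.027)]).round(1)
        print(th,'face',f[0],'top',f[1],'bot',f[2],'+y',f[3],'-y',f[4])
E
python3 -c "
from h import *
face_tab(range(0,40,5),cal('scene')); print(); face_tab(range(0,40,10),cal('top'))
im=cv2.imread('pics/t8.png'); cv2.imwrite('pics/t8c.png',cv2.resize(im[210:310,310:430],None,fx=6,fy=6,interpolation=2))
im=cv2.imread('pics/s8.png'); cv2.imwrite('pics/s8d.png',cv2.resize(im[200:250,255:305],None,fx=12,fy=12,interpolation=2))
"
```

```text
0 face [272.5 228.8] top [271.5 223.6] bot [273.5 233.7] +y [279.4 234.4] -y [265.7 223.2]
5 face [272.3 227.4] top [271.9 221.6] bot [272.7 232.9] +y [279.2 233. ] -y [265.5 221.8]
10 face [272.3 225.9] top [272.5 219.6] bot [272.1 231.9] +y [279.2 231.5] -y [265.5 220.3]
15 face [272.4 224.2] top [273.3 217.5] bot [271.6 230.8] +y [279.4 229.9] -y [265.6 218.7]
20 face [272.7 222.5] top [274.2 215.3] bot [271.3 229.4] +y [279.7 228.1] -y [265.8 216.9]
25 face [273.2 220.6] top [275.3 213. ] bot [271.1 228. ] +y [280.2 226.3] -y [266.3 215. ]
30 face [273.8 218.6] top [276.5 210.8] bot [271.1 226.3] +y [280.9 224.3] -y [266.8 213.1]
35 face [274.6 216.6] top [277.9 208.5] bot [271.3 224.6] +y [281.7 222.3] -y [267.6 211. ]

0 face [389.9 266.4] top [391.5 265.7] bot [388.4 267.1] +y [378.7 264. ] -y [401.1 268.8]
10 face [390.6 266.5] top [391.8 267.8] bot [389.5 265.3] +y [379.3 264.1] -y [401.9 268.9]
20 face [391.1 267.7] top [391.8 271. ] bot [390.4 264.5] +y [379.6 265.3] -y [402.5 270.1]
30 face [391.3 269.8] top [391.6 275.2] bot [391.1 264.7] +y [379.8 267.4] -y [402.9 272.3]
```

View pics/s8d.png

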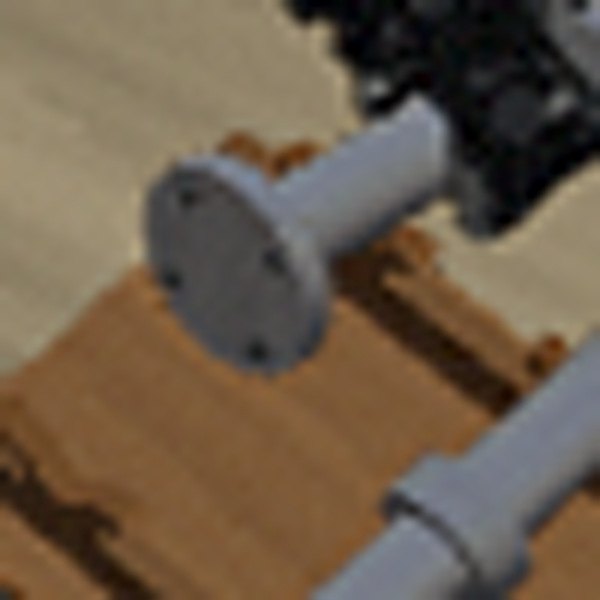

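View pics/t8c.png

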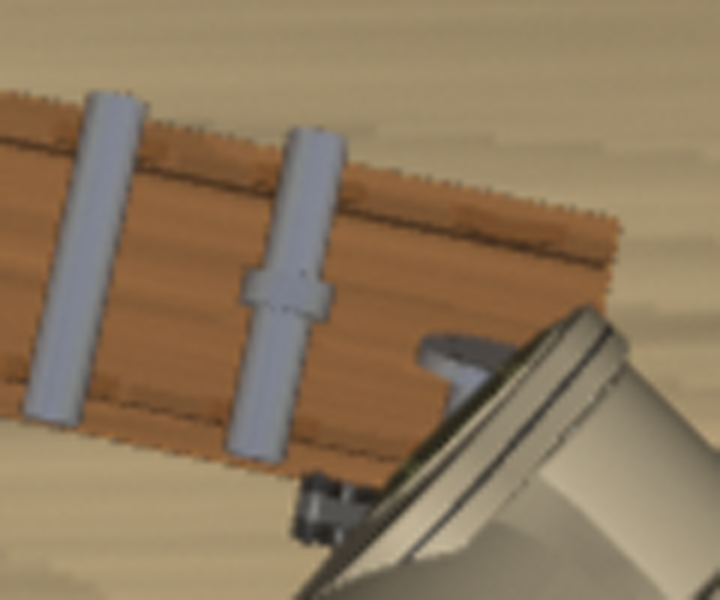

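>>> jog_arm:
  increments: [0.05,0.05,0.15,0,0.1,0.1,0.3,0,0.1,0.1,0.45,0,0.1,0.1,0.6,0,0.1,0.1,0.75,0,0.1,0.1,0.75,0]

```text
clock: 16.98
ee_pos: [0.4084, -0.2794, 0.0245]
orientation: [0.367, 3.109, 0.006]
ft_force: [-10.3, 5.2, 28.7]
grip_width: 0.0215
```

```bash
python3 -c "
from h import *
im=cv2.cvtColor(snap('scene','s9.png'),4); cv2.imwrite('pics/s9d.png',cv2.resize(im[195:245,250:310],None,fx=12,fy=12,interpolation=2))
face_tab(range(15,45,5),cal('scene'))
plan([((.4056,-.2788,.0275),166.7,1)])
"
```

```text
15 face [272.4 225.3] top [273.3 218.6] bot [271.5 231.8] +y [279.3 231. ] -y [265.5 219.8]
20 face [272.7 223.6] top [274.2 216.4] bot [271.2 230.5] +y [279.7 229.2] -y [265.8 218. ]
25 face [273.1 221.7] top [275.3 214.2] bot [271.1 229. ] +y [280.2 227.4] -y [266.2 216.1]
30 face [273.8 219.8] top [276.5 211.9] bot [271.1 227.4] +y [280.8 225.4] -y [266.8 214.2]
35 face [274.5 217.7] top [277.9 209.6] bot [271.3 225.7] +y [281.6 223.4] -y [267.6 212.2]
40 face [275.5 215.7] top [279.4 207.4] bot [271.6 223.8] +y [282.6 221.3] -y [268.5 210.1]
t 17.025 p [ 0.4085 -0.2794  0.0245] yaw 166.53 tilt 0.65 F [-11.    5.3  28.2] w 0.0217
0.29,-0,-0.3,-0.003
```

View pics/s9d.png

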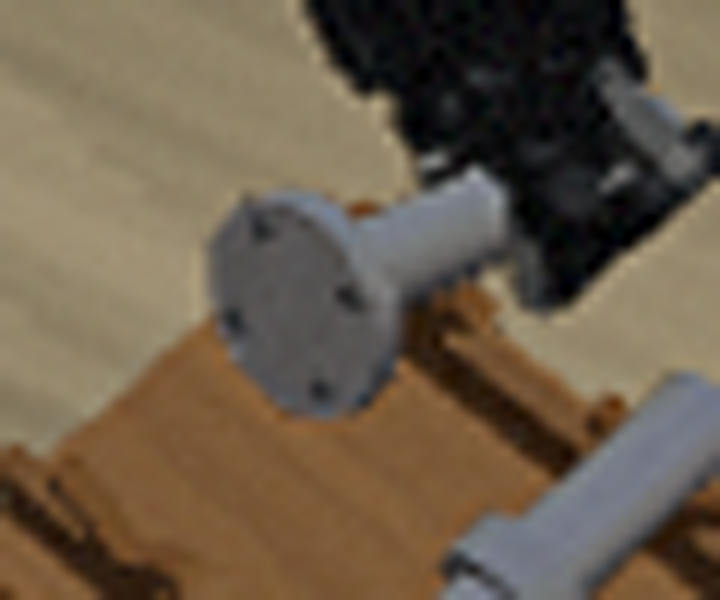

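>>> jog_arm:
  increments: [0.2,0,-1,0,0.2,0,-3,0,0.2,0,-6,0,0.2,0,-9,0,0.2,0,-12,0,0.2,0,-12,0,0.2,0,-12,0]
  force: 100

```text
clock: 17.9
ee_pos: [0.4049, -0.2788, 0.1437]
orientation: [0.367, 3.11, 0.008]
ft_force: [0.4, 0.1, -4.3]
grip_width: 0.0215
```

```bash
python3 -c "
from h import *
C=cal('scene')
im=cv2.cvtColor(snap('scene','s10.png'),4); c=proj(C,np.array(r.get_state()['ee_pos'])[None])[0].astype(int); print(c)
x0,y0=c[0]-45,c[1]-25; print(x0,y0)
cv2.imwrite('pics/s10d.png',cv2.resize(im[y0:y0+50,x0:x0+60],None,fx=12,fy=12,interpolation=2))
snap('wrist','w10.png'); im=cv2.cvtColor(snap('top','t10.png'),4); cv2.imwrite('pics/t10c.png',cv2.resize(im[200:300,340:460],None,fx=6,fy=6,interpolation=2))
face_tab(range(15,45,5),C)
face_tab(range(15,45,5),cal('top'))
tilt_tab(range(15,45,5))
plan([((.4056,-.2788,.0275),166.7,1)])
"
```

```text
[290 190]
245 165
15 face [268.5 199.7] top [269.4 191.8] bot [267.6 207.2] +y [276.1 205.6] -y [261.1 193.8]
20 face [268.8 197.6] top [270.4 189.4] bot [267.3 205.7] +y [276.4 203.6] -y [261.3 191.8]
25 face [269.3 195.5] top [271.6 186.8] bot [267.1 203.9] +y [276.9 201.5] -y [261.8 189.6]
30 face [270.  193.3] top [272.9 184.3] bot [267.1 202. ] +y [277.6 199.3] -y [262.4 187.4]
35 face [270.8 191. ] top [274.4 181.8] bot [267.3 200. ] +y [278.5 197. ] -y [263.2 185.1]
40 face [271.8 188.6] top [276.  179.3] bot [267.6 197.8] +y [279.5 194.6] -y [264.2 182.8]
15 face [397.9 264.6] top [399.2 267.1] bot [396.8 262.2] +y [385.4 262. ] -y [410.5 267.3]
20 face [398.2 265.4] top [399.2 269. ] bot [397.3 261.9] +y [385.6 262.7] -y [410.8 268.1]
25 face [398.4 266.4] top [399.1 271.2] bot [397.7 261.9] +y [385.7 263.8] -y [411.1 269.1]
30 face [398.6 267.8] top [399.  273.6] bot [398.1 262.2] +y [385.8 265.1] -y [411.3 270.5]
35 face [398.6 269.4] top [398.8 276.3] bot [398.5 262.7] +y [385.8 266.7] -y [411.5 272.1]
40 face [398.6 271.2] top [398.5 279.2] bot [398.8 263.6] +y [385.7 268.5] -y [411.6 274. ]
15 toprim [320.6 188.8] botrim [321.  195.4] width 62.8
20 toprim [320.7 187.8] botrim [321.1 199.3] width 60.8
25 toprim [320.8 188. ] botrim [321.1 203.8] width 59.0
30 toprim [320.8 189.2] botrim [321.2 208.8] width 57.3
35 toprim [320.9 191.3] botrim [321.3 214.4] width 55.8
40 toprim [321.  194.3] botrim [321.3 220.4] width 54.3
t 18.05 p [ 0.4046 -0.279   0.1434] yaw 166.53 tilt 0.55 F [-0.4 -0.2 -4.9] w 0.0216
-0,-0.02,11.59,-0.003
```

View pics/s10d.png

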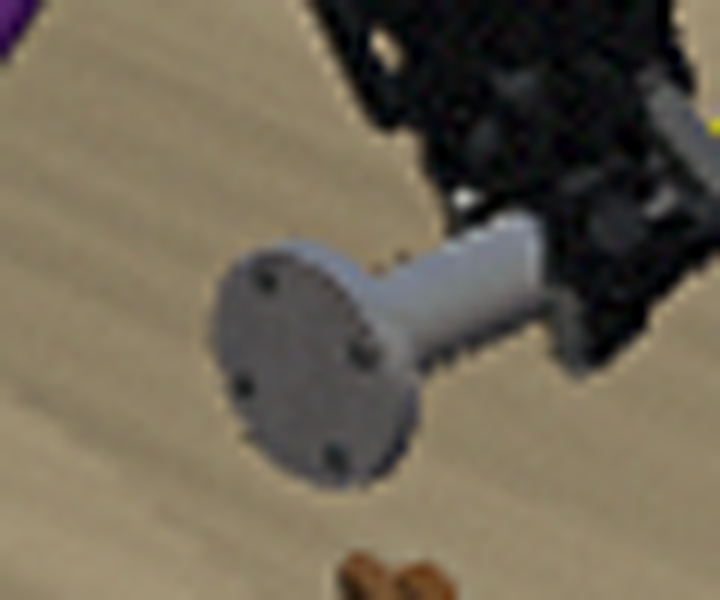

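View pics/w10.png

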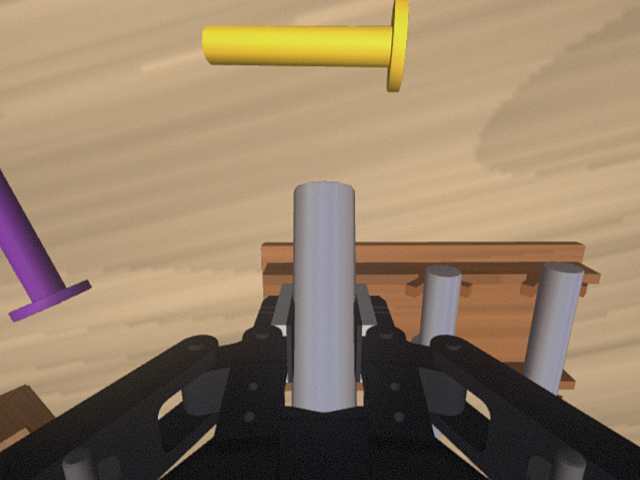

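View pics/t10c.png

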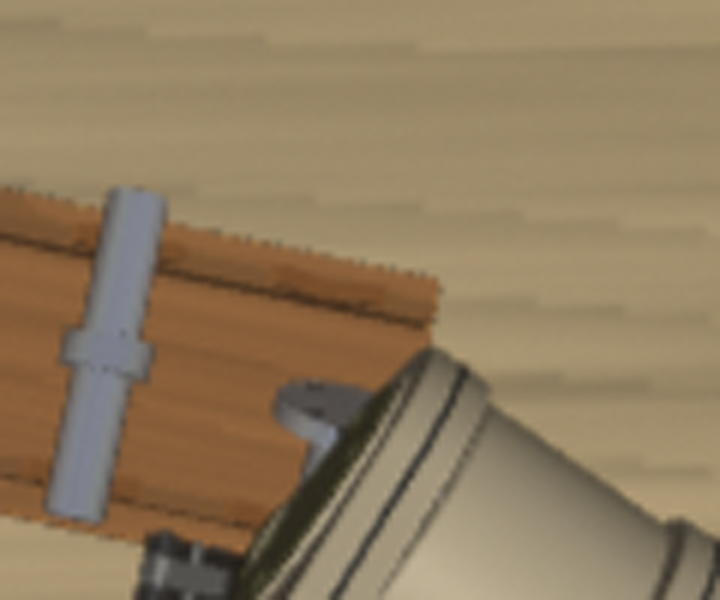

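```bash
cat >> h.py <<'E'
def face_normal(C,H,up_hint):
    """H: 4 hole pixels; opposite pairs (0,3),(1,2). weak perspective in frame of central ray"""
    K,Rm,t=C; H=np.array(H,float)
    n=[np.linalg.solve(K,[*h,1.]) for h in H]; c=np.mean(n,0); c/=np.linalg.norm(c)
    e1=np.cross([0,1.,0],c); e1/=np.linalg.norm(e1); e2=np.cross(c,e1)
    q=[np.array([v@e1,v@e2])/(v@c) for v in n]
    d1,d2=q[3]-q[0],q[2]-q[1]; a=-(d1@d2); b=d2@d2-d1@d1  # z1 z2=a ; z1^2-z2^2=b
    z1=np.sqrt((b+np.hypot(b,2*a))/2); z2=a/z1
    for s in(1,-1):
        N=np.cross([*d1,s*z1],[*d2,s*z2]); N/=np.linalg.norm(N); N=N*(-np.sign(N[2]))
        W=Rm.T@(N[0]*e1+N[1]*e2+N[2]*c); print('normal',W.round(3),'elev',np.degrees(np.arcsin(W[2])).round(1),'yaw',np.degrees(np.arctan2(W[1],W[0])).round(1))
E
python3 -c "
from h import *
C=cal('scene')
f=lambda p,x0,y0:[(x0+(a+.5)/12-.5,y0+(b+.5)/12-.5) for a,b in p]
face_normal(C,f([(266,280),(364,352),(243,386),(337,458)],245,165),0)
face_normal(C,f([(262,230),(348,297),(235,320),(320,390)],250,195),0)
face_normal(C,f([(190,198),(270,258),(170,280),(258,350)],255,200),0)
"
```

```text
normal [ 0.89  -0.2    0.411] elev 24.2 yaw -12.7
normal [-0.31   0.697  0.646] elev 40.2 yaw 114.0
normal [ 0.871 -0.205  0.446] elev 26.5 yaw -13.2
normal [-0.334  0.669  0.664] elev 41.6 yaw 116.5
normal [ 0.91  -0.218  0.352] elev 20.6 yaw -13.5
normal [-0.435  0.632  0.641] elev 39.9 yaw 124.5
```

>>> jog_arm:
  increments: [-0.3,0,2.5,0,-0.6,0,5.5,0,-0.6,0,8.5,0,-0.6,0,10.3,0,-0.6,0,10.9,0,-0.6,0,11.2,0,-0.6,0,11.4,0,-0.6,0,11.6,0,-0.6,0,11.75,0,-0.6,0,11.75,0]
  force: 50

```text
clock: 19.3
ee_pos: [0.4122, -0.2805, 0.0275]
orientation: [0.368, 3.109, 0.008]
ft_force: [-6.2, 4.1, 16.5]
grip_width: 0.0217
```

```bash
python3 -c "
from h import *
im=cv2.cvtColor(snap('scene','s11.png'),4); cv2.imwrite('pics/s11d.png',cv2.resize(im[195:245,250:310],None,fx=12,fy=12,interpolation=2))
face_tab(range(20,40,5),cal('scene'))
plan([((.4056,-.2788,.0275),166.7,1)])
"
```

```text
20 face [271.5 223.8] top [273.  216.6] bot [270.  230.8] +y [278.5 229.5] -y [264.6 218.3]
25 face [271.9 222. ] top [274.1 214.4] bot [269.9 229.3] +y [279.  227.7] -y [265.  216.4]
30 face [272.6 220. ] top [275.3 212.1] bot [269.9 227.7] +y [279.6 225.7] -y [265.6 214.4]
35 face [273.3 218. ] top [276.7 209.9] bot [270.1 225.9] +y [280.4 223.7] -y [266.4 212.4]
t 19.35 p [ 0.4122 -0.2805  0.0275] yaw 166.51 tilt 0.67 F [-6.9  3.9 15.3] w 0.0215
0.68,0.01,-0.01,-0.003
```

View pics/s11d.png

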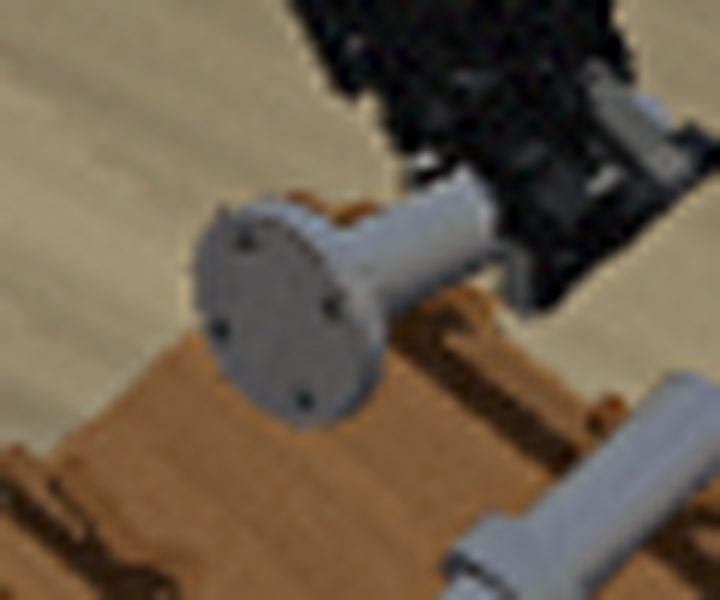

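>>> jog_arm:
  increments: [0,0,0.15,0,0,0,0.3,0,0,0,0.45,0,0,0,0.5,0,0,0,0.5,0]

```text
clock: 19.98
ee_pos: [0.4129, -0.281, 0.0248]
orientation: [0.369, 3.107, 0.01]
ft_force: [-14.3, 9.8, 34.5]
grip_width: 0.0216
```

>>> jog_arm:
  increments: [0.2,0,-1,0,0.2,0,-3,0,0.2,0,-6,0,0.2,0,-9,0,0.2,0,-12,0,0.2,0,-12,0,0.2,0,-12,0]
  force: 100

```text
clock: 20.85
ee_pos: [0.409, -0.2805, 0.1439]
orientation: [0.368, 3.108, 0.011]
ft_force: [-1.1, -0.2, -5.2]
grip_width: 0.0215
```

```bash
python3 -c "
from h import *
C=cal('scene')
im=cv2.cvtColor(snap('scene','s12.png'),4); c=proj(C,np.array(r.get_state()['ee_pos'])[None])[0].astype(int)
x0,y0=c[0]-45,c[1]-25; print(x0,y0)
cv2.imwrite('pics/s12d.png',cv2.resize(im[y0:y0+50,x0:x0+60],None,fx=12,fy=12,interpolation=2))
snap('wrist','w12.png')
face_tab(range(15,45,5),C)
plan([((.4056,-.2788,.0275),166.7,1)])
"
```

```text
244 166
15 face [267.  200.5] top [267.9 192.6] bot [266.2 208.1] +y [274.6 206.4] -y [259.6 194.6]
20 face [267.3 198.4] top [268.9 190.1] bot [265.8 206.5] +y [274.9 204.4] -y [259.9 192.6]
25 face [267.8 196.3] top [270.1 187.6] bot [265.6 204.7] +y [275.4 202.3] -y [260.3 190.4]
30 face [268.5 194.1] top [271.4 185.1] bot [265.6 202.8] +y [276.1 200. ] -y [260.9 188.2]
35 face [269.3 191.8] top [272.9 182.6] bot [265.8 200.8] +y [277.  197.7] -y [261.7 185.9]
40 face [270.3 189.4] top [274.5 180.1] bot [266.2 198.6] +y [278.  195.4] -y [262.7 183.5]
t 20.95 p [ 0.4087 -0.2807  0.1436] yaw 166.47 tilt 0.72 F [-0.9 -0.4 -5.9] w 0.0218
0.46,0.01,11.6,-0.004
```

View pics/s12d.png

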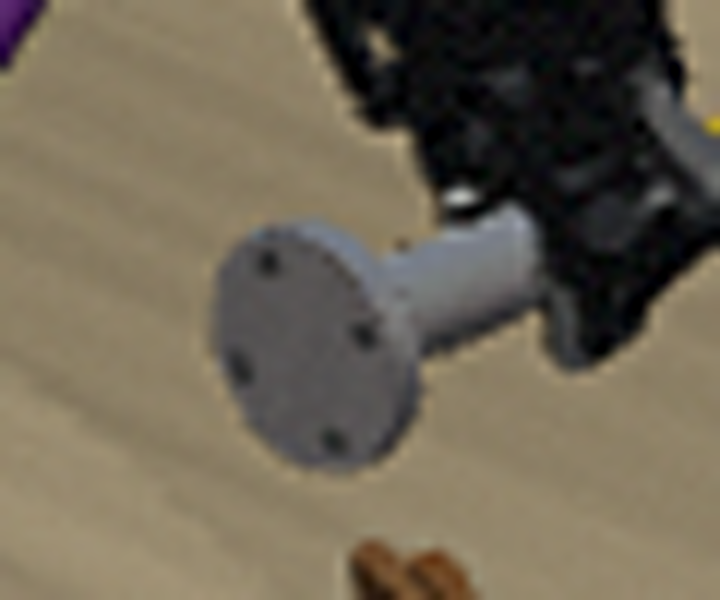

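View pics/w12.png

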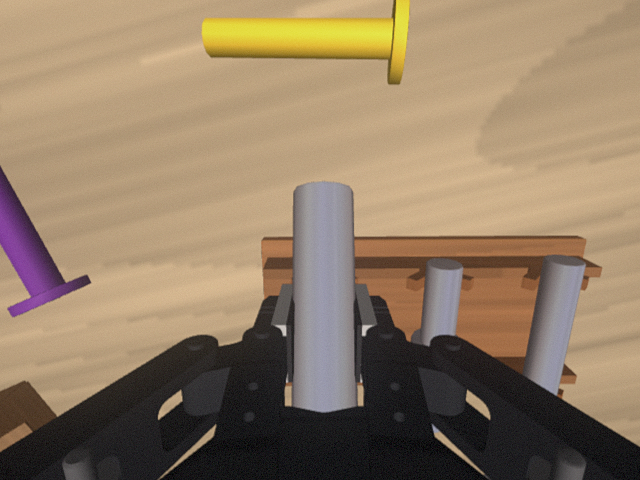

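```bash
python3 -c "
from h import *
C=cal('scene')
f=lambda p,x0,y0:[(x0+(a+.5)/12-.5,y0+(b+.5)/12-.5) for a,b in p]
im=cv2.imread('pics/s12.png'); 
H=f([(268,262),(365,334),(240,369),(334,440)],244,166); print(np.mean(H,0))
face_normal(C,H,0)
# refine holes by dark centroid
big=cv2.resize(im[166:216,244:304],None,fx=12,fy=12,interpolation=2).min(2).astype(float)
R2=[]
for a,b in [(268,262),(365,334),(240,369),(334,440)]:
    w=big[b-14:b+15,a-14:a+15]; w=np.clip(np.percentile(w,60)-w-8,0,None); ys,xs=np.mgrid[-14:15,-14:15]; R2.append((a+(w*xs).sum()/w.sum(),b+(w*ys).sum()/w.sum()))
print(np.round(R2,1).tolist()); face_normal(C,f(R2,244,166),0)
# ellipse of the face (face gray ~) 
"
```

```text
[268.6875 194.8125]
normal [ 0.871 -0.187  0.454] elev 27.0 yaw -12.1
normal [-0.265  0.711  0.651] elev 40.6 yaw 110.5
[[268.5, 262.5], [364.3, 335.7], [240.7, 369.9], [333.4, 441.5]]
normal [ 0.869 -0.203  0.451] elev 26.8 yaw -13.2
normal [-0.273  0.72   0.638] elev 39.7 yaw 110.7
```

>>> jog_arm:
  increments: [-0.3,0,3,0,-0.65,0,6,0,-0.65,0,9,0,-0.65,0,10.8,0,-0.65,0,11.3,0,-0.65,0,11.6,0,-0.65,0,11.8,0,-0.65,0,12,0,-0.65,0,12.2,0,-0.65,0,12.3,0,-0.65,0,12.3,0]
  force: 50

```text
clock: 22.32
ee_pos: [0.4171, -0.2819, 0.024]
orientation: [0.37, 3.107, 0.016]
ft_force: [-19.9, 13.4, 44.6]
grip_width: 0.0214
```

>>> jog_arm:
  increments: [0.2,0,-1,0,0.2,0,-3,0,0.2,0,-6,0,0.2,0,-9,0,0.2,0,-12,0,0.2,0,-12,0,0.2,0,-12,0]
  force: 100

```text
clock: 23.2
ee_pos: [0.4133, -0.282, 0.1434]
orientation: [0.369, 3.107, 0.017]
ft_force: [-0.5, 0.5, -5.2]
grip_width: 0.0211
```

```bash
python3 -c "
from h import *
C=cal('scene')
im=cv2.cvtColor(snap('scene','s13.png'),4); c=proj(C,np.array(r.get_state()['ee_pos'])[None])[0].astype(int)
x0,y0=c[0]-45,c[1]-25; print(x0,y0)
cv2.imwrite('pics/s13d.png',cv2.resize(im[y0:y0+50,x0:x0+60],None,fx=12,fy=12,interpolation=2))
snap('wrist','w13.png')
face_tab(range(20,45,5),C)
plan([((.4056,-.2788,.0275),166.7,1)])
"
```

```text
243 167
20 face [265.9 199.5] top [267.5 191.2] bot [264.5 207.6] +y [273.5 205.5] -y [258.5 193.7]
25 face [266.4 197.4] top [268.6 188.7] bot [264.3 205.8] +y [274.  203.4] -y [258.9 191.5]
30 face [267.1 195.2] top [270.  186.2] bot [264.3 203.9] +y [274.7 201.1] -y [259.5 189.3]
35 face [267.9 192.9] top [271.4 183.6] bot [264.4 201.8] +y [275.6 198.8] -y [260.3 187. ]
40 face [268.9 190.5] top [273.  181.1] bot [264.8 199.7] +y [276.6 196.5] -y [261.3 184.6]
t 23.3 p [ 0.4128 -0.282   0.1429] yaw 166.42 tilt 0.87 F [-0.   0.3 -5.9] w 0.0217
0.9,0.01,11.53,-0.005
```

View pics/s13d.png

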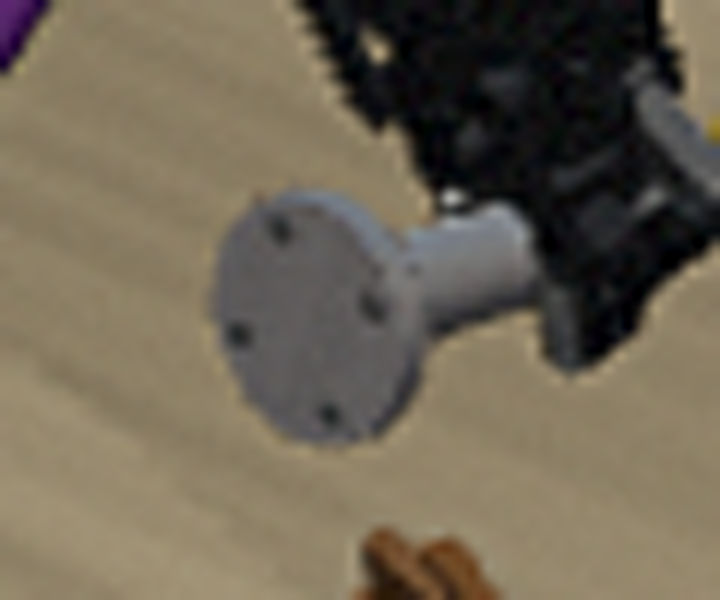

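```bash
python3 -c "
from h import *
C=cal('scene')
f=lambda p,x0,y0:[(x0+(a+.5)/12-.5,y0+(b+.5)/12-.5) for a,b in p]
im=cv2.imread('pics/s13.png'); P0=[(281,231),(374,305),(239,334),(330,413)]
big=cv2.resize(im[167:217,243:303],None,fx=12,fy=12,interpolation=2).min(2).astype(float)
R2=[]
for a,b in P0:
    w=big[b-14:b+15,a-14:a+15]; w=np.clip(np.percentile(w,60)-w-8,0,None); ys,xs=np.mgrid[-14:15,-14:15]; R2.append((a+(w*xs).sum()/w.sum(),b+(w*ys).sum()/w.sum()))
for H in(P0,R2): H=f(H,243,167); print(np.mean(H,0)); face_normal(C,H,0)
print(R.from_rotvec(r.get_state()['orientation']).as_matrix().round(4))
"
```

```text
[268.04166667 193.27083333]
normal [ 0.819 -0.183  0.544] elev 32.9 yaw -12.6
normal [-0.166  0.75   0.641] elev 39.8 yaw 102.5
[267.97585996 193.39419442]
normal [ 0.829 -0.205  0.521] elev 31.4 yaw -13.9
normal [-0.196  0.754  0.626] elev 38.8 yaw 104.6
[[-0.972   0.2347  0.0124]
 [ 0.2348  0.972   0.0088]
 [-0.01    0.0115 -0.9999]]
```

View pics/w13.png

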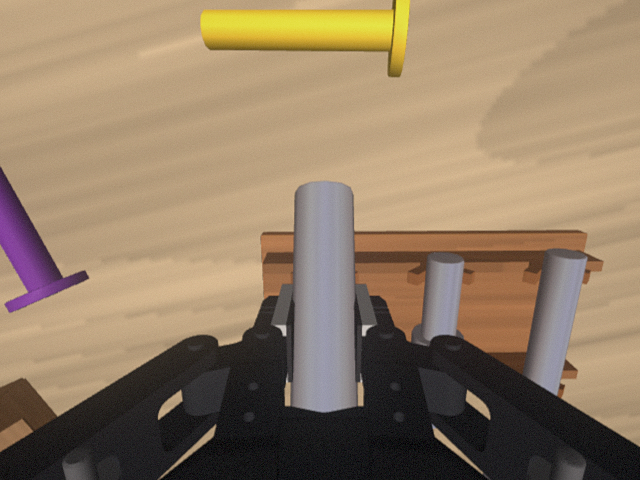

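```bash
python3 -c "
from h import *
plan([((.42,-.1,.21),172,4),((.44,0.08,.21),178,4),((.475,.235,.21),181,5)])
"
```

```text
t 23.3 p [ 0.4128 -0.282   0.1429] yaw 166.42 tilt 0.87 F [-0.   0.3 -5.9] w 0.0217
0.88,4.48,-1.63,-0.024, 1.76,8.97,-3.27,-0.049, 2.63,13.45,-4.9,-0.073, 3.51,17.94,-6.54,-0.097, 4.08,22.43,-6.49,-0.124, 4.65,26.92,-6.45,-0.15, 5.22,31.41,-6.4,-0.176, 5.79,35.9,-6.36,-0.202, 5.84,39.08,-6.32,-0.213, 5.89,42.26,-6.28,-0.223, 5.93,45.43,-6.25,-0.234, 5.98,48.61,-6.21,-0.244, 6.03,51.79,-6.18,-0.254
```

>>> jog_arm:
  increments: [0.3,1.5,-1,-0.01,0.9,4.5,-2,-0.02,1.8,8.5,-3.5,-0.05,2.6,12.5,-5,-0.07,3.5,16.5,-6.5,-0.09,4.1,20.5,-6.5,-0.12,4.6,24.5,-6.4,-0.14,5.2,28.5,-6.4,-0.16,5.6,32.5,-6.4,-0.18,5.8,36.5,-6.4,-0.2,5.8,40.5,-6.3,-0.22,5.9,44.5,-6.3,-0.23,6,48,-6.2,-0.24,6,50.3,-6.2,-0.25,6,51.5,-6.2,-0.25,6,51.8,-6.2,-0.25,6,51.8,-6.2,-0.25]

```text
clock: 25.42
ee_pos: [0.4755, 0.234, 0.2102]
orientation: [-0.018, 3.129, 0.013]
ft_force: [0.4, -1.0, -5.2]
grip_width: 0.0215
```

```bash
python3 -c "
from h import *
im=cv2.cvtColor(snap('scene','s14.png'),4); t=cv2.cvtColor(snap('top','t14.png'),4); snap('wrist','w14.png')
S,T=cal('scene'),cal('top')
face_tab(range(25,40,5),S); face_tab(range(25,40,5),T)
plan([((.475,.235,.21),181,1)])
cv2.imwrite('pics/s14a.png',cv2.resize(im[230:390,370:570],None,fx=4,fy=4,interpolation=2)[:600])
cv2.imwrite('pics/t14a.png',cv2.resize(t[120:300,50:250],None,fx=3,fy=3,interpolation=2))
F=np.array([.543,.237,.2685]); print('focus px',proj(S,F),proj(T,F))
"
```

```text
25 face [471.  306.3] top [476.4 296.8] bot [465.8 315.4] +y [484.1 312.2] -y [458.1 300.4]
30 face [472.4 303.8] top [478.  293.5] bot [466.9 313.7] +y [485.6 309.8] -y [459.4 297.9]
35 face [473.8 301.1] top [479.6 290.2] bot [468.2 311.7] +y [487.1 307.1] -y [460.8 295.2]
25 face [131.7 234.1] top [127.3 238.5] bot [135.9 229.9] +y [117.8 234.6] -y [145.6 233.6]
30 face [130.6 235.4] top [126.4 241. ] bot [134.7 230. ] +y [116.6 235.9] -y [144.6 234.9]
35 face [129.6 236.9] top [125.5 243.7] bot [133.5 230.4] +y [115.5 237.4] -y [143.6 236.4]
t 25.575 p [0.4754 0.2341 0.2104] yaw -179.33 tilt 0.88 F [ 0.3 -0.4 -5.3] w 0.0215
0.04,0.09,0.04,-0.006
focus px [[473.65312466 304.26093172]] [[129.33527245 235.58162192]]
```

View pics/s14a.png

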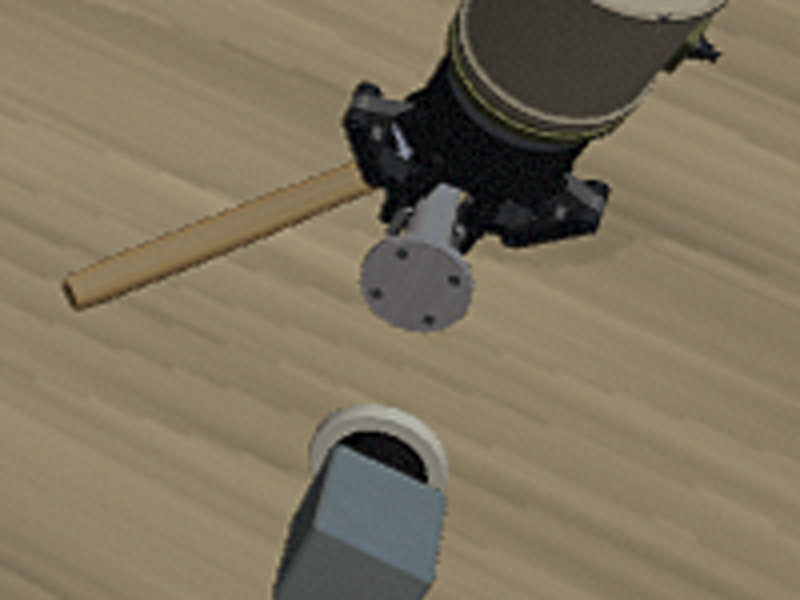

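View pics/t14a.png

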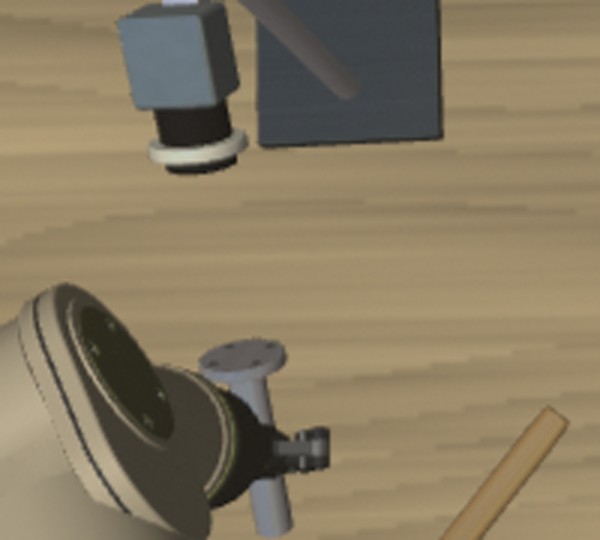

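```bash
python3 -c "
import cv2
s=cv2.imread('pics/s14.png');t=cv2.imread('pics/t14.png')
cv2.imwrite('pics/s14b.png',cv2.resize(s[285:317,455:492],None,fx=16,fy=16,interpolation=2))
cv2.imwrite('pics/t14b.png',cv2.resize(t[228:250,112:150],None,fx=16,fy=16,interpolation=2))
"
```

```text
(no output)
```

View pics/s14b.png

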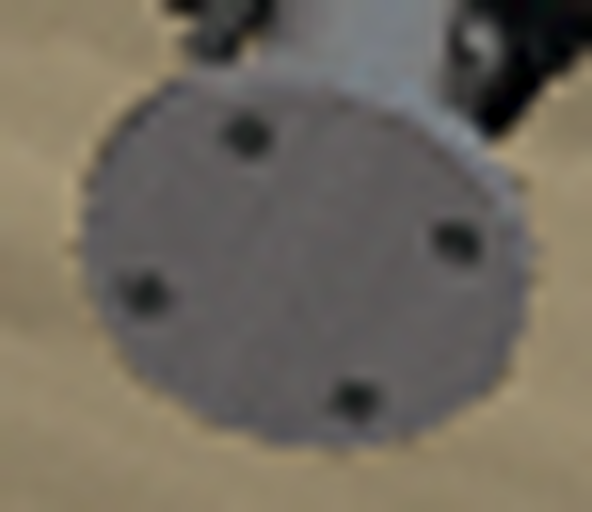

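View pics/t14b.png

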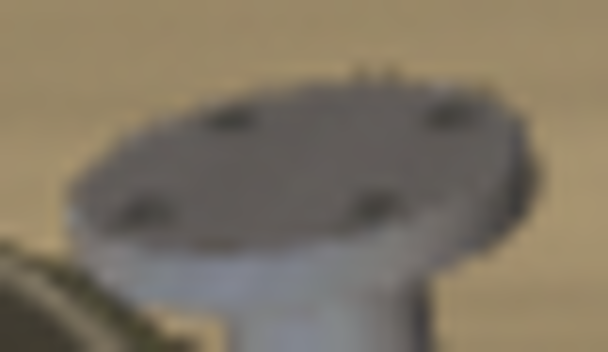

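```bash
cat > m.py <<'E'
from h import *
def run(sh,th,so,to,k=16,lens=np.array([.647,.239,.3285]),yaw=1.0):
    S,T=cal('scene'),cal('top')
    f=lambda p,o:[(o[0]+(a+.5)/k-.5,o[1]+(b+.5)/k-.5) for a,b in p]
    sh,th=f(sh,so),f(th,to)
    print('scene');face_normal(S,[sh[i] for i in(0,1,2,3)],0)
    print('top');face_normal(T,[th[i] for i in(0,1,2,3)],0)
    Q=[];
    for a,b in zip(sh,th): P,e=tri([(S,a),(T,b)]); Q.append(P); 
    Q=np.array(Q); print(Q.round(4),'sq sides',[np.linalg.norm(Q[i]-Q[j]).round(4) for i,j in((0,1),(1,3),(3,2),(2,0))])
    c=Q.mean(0); n=np.linalg.svd(Q-c)[2][2]; n*=np.sign(n[0]); print('tri normal',n.round(3),'elev',np.degrees(np.arcsin(n[2])).round(1),'yaw',np.degrees(np.arctan2(n[1],n[0])).round(1))
    C2,e=tri([(S,np.mean(sh,0)),(T,np.mean(th,0))]); print('centre',c.round(4),C2.round(4),'resid',np.round(e,4))
    y=np.radians(yaw); F=lens-.12*np.array([.866*np.cos(y),.866*np.sin(y),.5]); print('focus',F.round(4),'face-focus',(c-F).round(4))
E
python3 -c "
from m import *
run([(247,136),(457,242),(146,294),(355,400)],[(376,206),(146,212),(450,114),(230,118)],(455,285),(112,228))"
```

```text
scene
normal [0.87  0.003 0.492] elev 29.5 yaw 0.2
normal [-0.108 -0.189  0.976] elev 77.4 yaw -119.9
top
normal [0.856 0.013 0.517] elev 31.1 yaw 0.9
normal [-0.948 -0.26   0.182] elev 10.5 yaw -164.7
[[0.5314 0.2208 0.2831]
 [0.5316 0.2485 0.2818]
 [0.5455 0.2196 0.2601]
 [0.5458 0.2473 0.2587]] sq sides [np.float64(0.0278), np.float64(0.0271), np.float64(0.0277), np.float64(0.027)]
tri normal [0.852 0.019 0.524] elev 31.6 yaw 1.2
centre [0.5386 0.2341 0.2709] [0.5385 0.2341 0.271 ] resid [0. 0.]
focus [0.5431 0.2372 0.2685] face-focus [-0.0045 -0.0031  0.0024]
```

The triangulated bolt holes put the face normal at about 30–31.6° elevation and 1° yaw. The face centre is 4.5/3.1/2.4 mm off the focus, so I'll make a small trim.

>>> jog_arm:
  increments: [-0.2,0.1,0.1,0,-0.4,0.3,0.2,0,-0.45,0.3,0.25,0,-0.45,0.3,0.25,0,-0.45,0.3,0.25,0,-0.45,0.3,0.25,0]

```text
clock: 26.32
ee_pos: [0.4799, 0.2372, 0.208]
orientation: [-0.018, 3.129, 0.014]
ft_force: [-0.6, -0.5, -4.9]
grip_width: 0.0217
```

```bash
python3 -c "
from h import *
s=cv2.cvtColor(snap('scene','s15.png'),4); t=cv2.cvtColor(snap('top','t15.png'),4)
cv2.imwrite('pics/s15b.png',cv2.resize(s[285:317,455:492],None,fx=16,fy=16,interpolation=2))
cv2.imwrite('pics/t15b.png',cv2.resize(t[228:250,112:150],None,fx=16,fy=16,interpolation=2))
st=r.get_state(); print(st['clock'],st['ee_pos'],st['qd'].round(4),st['q'].round(2))
"
```

```text
26.425 [0.47991094 0.23719639 0.20802776] [ 0.0009  0.0001  0.0002  0.0005 -0.0008  0.002  -0.0012] [-0.93  0.13  0.42  1.77 -0.06  1.24  1.09]
```

View pics/s15b.png

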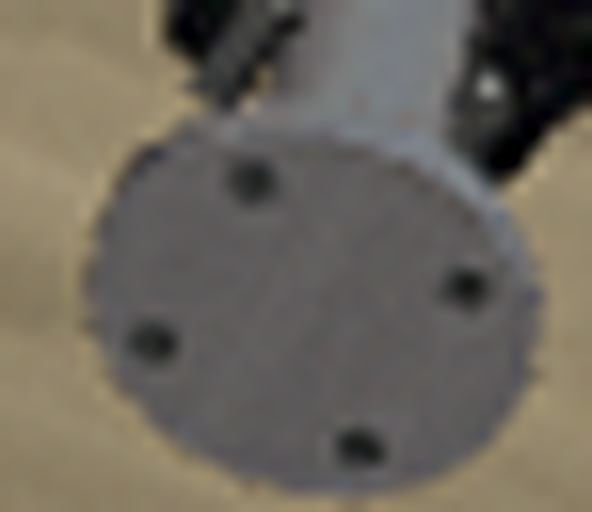

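View pics/t15b.png

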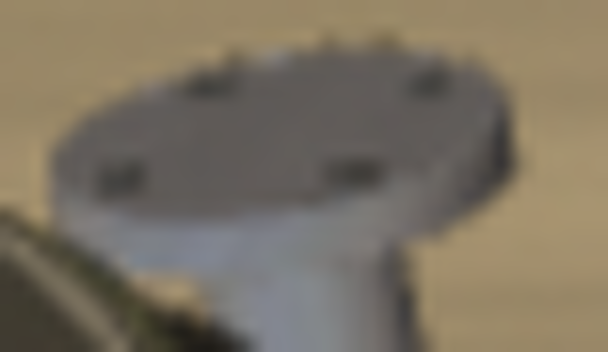

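View pics/t15.png

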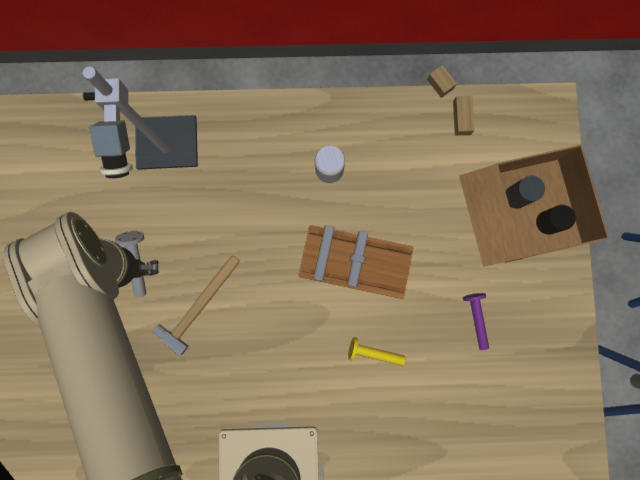

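```bash
python3 -c "
from m import *
run([(252,182),(466,288),(153,343),(360,448)],[(355,172),(121,180),(430,84),(208,85)],(455,285),(112,228))"
```

```text
scene
normal [0.859 0.013 0.512] elev 30.8 yaw 0.8
normal [-0.098 -0.205  0.974] elev 76.9 yaw -115.5
top
normal [0.861 0.01  0.509] elev 30.6 yaw 0.7
normal [-0.953 -0.252  0.169] elev 9.7 yaw -165.2
[[0.5359 0.2238 0.2813]
 [0.5358 0.252  0.2801]
 [0.5498 0.2231 0.2571]
 [0.5504 0.2505 0.2566]] sq sides [np.float64(0.0282), np.float64(0.0277), np.float64(0.0275), np.float64(0.0279)]
tri normal [0.859 0.007 0.512] elev 30.8 yaw 0.5
centre [0.543  0.2373 0.2688] [0.5429 0.2374 0.2688] resid [0.0003 0.0003]
focus [0.5431 0.2372 0.2685] face-focus [-0.0001  0.0002  0.0003]
```

The face is within 0.4 mm of the focus and about 1° off square. The bystanders are where they were. A short steady hold comes next, then I hand in.

>>> jog_arm:
  increments: [0,0,0,0,0,0,0,0,0,0,0,0,0,0,0,0,0,0,0,0,0,0,0,0,0,0,0,0,0,0,0,0,0,0,0,0,0,0,0,0,0,0,0,0,0,0,0,0,0,0,0,0,0,0,0,0,0,0,0,0,0,0,0,0,0,0,0,0,0,0,0,0]

```text
clock: 28.68
ee_pos: [0.4799, 0.2372, 0.208]
orientation: [-0.019, 3.129, 0.014]
ft_force: [0.1, 0.4, -5.5]
grip_width: 0.0215
```

```bash
python3 -c "
from h import *
s=cv2.cvtColor(snap('scene','s16.png'),4); a=cv2.imread('pics/s15.png'); print('diff',cv2.absdiff(s,a)[285:317,455:492].mean())
st=r.get_state(); print(st['clock'],st['ee_pos'].round(4),abs(st['qd']).max(),st['ft_force'].round(1))
print(order.sign_off())"
```

```text
diff 1.781813063063063
28.725 [0.4799 0.2372 0.208 ] 0.002407033374903047 [ 0.8  0.9 -5. ]
the job is handed in; nothing more can be done
None
```

I showed the stub axle to the camera side-on, then face-on, and handed the job in at 28.7 s with the arm still holding it at the focus. No verdict was reported.

- **Side-on:** I gripped the stub about 14 mm on the tail side of its middle and lifted it out level. I then held it across the view at the focus for about 3 s. The face and tail positions in the scene and top views matched the prediction within about 2 px.
- **Tilting it 30°:** The jog can't tilt the tool, so I turned the stub in the jaws. I pressed its shaft down on the near V-notch of its own, now empty, berth, in three pushes of up to about 50 N at the wrist. The stub sprang back 2–3° after each push.
- **Face-on:** My last check triangulated the four bolt holes from the top and scene views. The face centre was within 0.4 mm of my estimate of the focus. The face normal was at 30.8° elevation and 0.5–0.8° yaw, against the lens axis at 30° and about 1°.
- **At hand-in:** The pose and grip were steady. The rack, the two bystander shafts, the hammer, the tin and the camera looked unmoved in the top view.

**Checks that disagreed:**
- While the stub was over the rack, the tilt estimates differed by a few degrees. After the last push they were 31.4–32.9° from the hole pattern and about 34° from the face centre. I relied on the closer views at the focus instead.
- The absolute focus position carries the calibration error of about 2 mm. I measured it with the same two cameras as the face.
- The tool ended tilted 0.9° from the pushes, which the measured face direction already includes.

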